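Load the swing tray with lidded hardware pots and turn it to the ski

TASK

Turn the empty tray on its pin to the stop on the side away from the ski (a push near its free corner does it). There, load every pot upright into a bay of its own and close each with the lid of its own colour. Then push the loaded tray right round to the stop on the ski's side, with pots and lids still in place, and leave the tape, sanding block, screwdriver, brush and wrench where they are.

Things in the scene. Friction and masses are not known exactly. Their poses are not given: they have to be found in the camera images.
- tray (a joint): angle (rad) of the swing tray about its fixed pin, a vertical hinge. 0: tray points straight from the pin along the station's -x (towards the robot). Positive swings the free end to the robot's right (-y), negative to its left (+y). The stops are at +0.75 and -0.75. It stays where it is left; about 1 to 2 N at the free end moves it
- pin (a point): top of the fixed steel pin the tray pivots about, 37 mm above the bench; fixed; its axes are the station's (z up). Two yellow stop blocks 30 mm high stand about 130 mm from the pin, one on either side of the swing
- bay0 (a point): centre of the floor of the tray's bay next to the pin (67 mm from the pin's axis). Plywood tray 214 mm long, 74 mm wide, with three square bays in a row, each 66 x 66 mm inside, pitch 70 mm; floor 7.5 mm and rim 18 mm above the bench. Site axes are the tray's: x from the free end towards the pin, y to the left of that, z up
- bay1 (a point): centre of the floor of the middle bay (137 mm from the pin's axis)
- bay2 (a point): centre of the floor of the bay at the free end (207 mm from the pin's axis)
- corner_l (a point): centre of the blue push block on the tray's free corner on its left (+y) side: block 16 x 16 mm, from 3.5 to 36 mm above the bench; 249 mm from the pin's axis; its side face looks outward 8 mm from here, square to the tray's length. Pushing that face sends the free end to the right
- corner_r (a point): the same on the right (-y) side; pushing its outer side face sends the free end to the left
- ski: black ski blank 84 mm wide with an orange stripe, fixed on two wooden supports, along x, its turned-up tip towards the robot and about 64 mm high; origin on the bench below the tip, near the end. It lies on the left (y > 0) or the right (y < 0) of the tray; the same supports stand empty on the other side
- pot_red_mid (a point): centre of the red pot, half-way up: round open plastic pot, 50 mm outside diameter, 50 mm high, wall 3 mm, steel nuts inside and a heavy foot, about 120 g, this point 25 mm above its base. May be absent
- lid_red_knob (a point): centre of the black knob of the red lid: knob 20 mm diameter, 22 mm high, on a red disc 52 mm diameter and 5 mm thick, whose underside is 16 mm below this point; under it a tapered plug 6 mm deep, 30 to 37 mm diameter, enters the pot's 44 mm mouth. On the bench this point is 22 mm up; on its pot it is 41 mm above the pot's centre. A lid may have no pot
- pot_blue_mid (a point): centre of the blue pot, half-way up: round open plastic pot, 50 mm outside diameter, 50 mm high, wall 3 mm, steel nuts inside and a heavy foot, about 120 g, this point 25 mm above its base. May be absent
- lid_blue_knob (a point): centre of the black knob of the blue lid: knob 20 mm diameter, 22 mm high, on a blue disc 52 mm diameter and 5 mm thick, whose underside is 16 mm below this point; under it a tapered plug 6 mm deep, 30 to 37 mm diameter, enters the pot's 44 mm mouth. On the bench this point is 22 mm up; on its pot it is 41 mm above the pot's centre. A lid may have no pot
- pot_green_mid (a point): centre of the green pot, half-way up: round open plastic pot, 50 mm outside diameter, 50 mm high, wall 3 mm, steel nuts inside and a heavy foot, about 120 g, this point 25 mm above its base. May be absent
- lid_green_knob (a point): centre of the black knob of the green lid: knob 20 mm diameter, 22 mm high, on a green disc 52 mm diameter and 5 mm thick, whose underside is 16 mm below this point; under it a tapered plug 6 mm deep, 30 to 37 mm diameter, enters the pot's 44 mm mouth. On the bench this point is 22 mm up; on its pot it is 41 mm above the pot's centre. A lid may have no pot
- pot_yellow_mid (a point): centre of the yellow pot, half-way up: round open plastic pot, 50 mm outside diameter, 50 mm high, wall 3 mm, steel nuts inside and a heavy foot, about 120 g, this point 25 mm above its base. May be absent
- lid_yellow_knob (a point): centre of the black knob of the yellow lid: knob 20 mm diameter, 22 mm high, on a yellow disc 52 mm diameter and 5 mm thick, whose underside is 16 mm below this point; under it a tapered plug 6 mm deep, 30 to 37 mm diameter, enters the pot's 44 mm mouth. On the bench this point is 22 mm up; on its pot it is 41 mm above the pot's centre. A lid may have no pot
- tape: bystander: roll of yellow tape, 84 mm diameter, 24 mm high
- sander: bystander: cork sanding block with wooden grip, 90 x 50 x 37 mm
- driver: bystander: red-handled screwdriver lying beyond the pin
- brush: bystander: glue brush lying to the left
- wrench: bystander: steel wrench lying to the right
Mind the look-alikes: they are no part of the job. What is shaped like the part that bears pot_red_mid but white is not meant.

How it is judged:
On the way, in this order (a step that is already met when the one before it is completed fails the run):
1. the empty tray has been swung to the stop away from the ski (((world y of ski above 0 m and value of joint tray above 0.7 rad) or (world y of ski below 0 m and value of joint tray below -0.7 rad)) and horizontal distance between each of pot_red_mid, pot_blue_mid, pot_green_mid, pot_yellow_mid and bay1 above 0.12 m), for 0.2 s.
2. with the tray still at that stop, every pot stands in a bay with the lid of its colour on (((world y of ski above 0 m and value of joint tray above 0.7 rad) or (world y of ski below 0 m and value of joint tray below -0.7 rad)) and x of pot_red_mid in the frame of bay1 between -0.115 and 0.115 m and y of pot_red_mid in the frame of bay1 between -0.02 and 0.02 m and z of pot_red_mid in the frame of bay1 between 0.02 and 0.03 m and angle between each of pot_red_mid, pot_blue_mid, pot_green_mid, pot_yellow_mid's own z axis and vertical below 0.12 rad and horizontal distance between lid_red_knob and pot_red_mid below 0.007 m and z of lid_red_knob in the frame of pot_red_mid between 0.036 and 0.045 m and x of pot_blue_mid in the frame of bay1 between -0.115 and 0.115 m and y of pot_blue_mid in the frame of bay1 between -0.02 and 0.02 m and z of pot_blue_mid in the frame of bay1 between 0.02 and 0.03 m and horizontal distance between lid_blue_knob and pot_blue_mid below 0.007 m and z of lid_blue_knob in the frame of pot_blue_mid between 0.036 and 0.045 m and x of pot_green_mid in the frame of bay1 between -0.115 and 0.115 m and y of pot_green_mid in the frame of bay1 between -0.02 and 0.02 m and z of pot_green_mid in the frame of bay1 between 0.02 and 0.03 m and horizontal distance between lid_green_knob and pot_green_mid below 0.007 m and z of lid_green_knob in the frame of pot_green_mid between 0.036 and 0.045 m and x of pot_yellow_mid in the frame of bay1 between -0.115 and 0.115 m and y of pot_yellow_mid in the frame of bay1 between -0.02 and 0.02 m and z of pot_yellow_mid in the frame of bay1 between 0.02 and 0.03 m and horizontal distance between lid_yellow_knob and pot_yellow_mid below 0.007 m and z of lid_yellow_knob in the frame of pot_yellow_mid between 0.036 and 0.045 m), for 0.2 s.
At the end, for the whole second after the job is handed in: the tray is at rest within 0.05 rad of the stop on the ski's side; every pot present stands upright in a bay of the tray and has the lid of its own colour seated (within 7 mm of centred, within 5 mm of its height) (((world y of ski above 0 m and value of joint tray below -0.7 rad) or (world y of ski below 0 m and value of joint tray above 0.7 rad)) and x of pot_red_mid in the frame of bay1 between -0.115 and 0.115 m and y of pot_red_mid in the frame of bay1 between -0.02 and 0.02 m and z of pot_red_mid in the frame of bay1 between 0.02 and 0.03 m and angle between each of pot_red_mid, pot_blue_mid, pot_green_mid, pot_yellow_mid's own z axis and vertical below 0.12 rad and horizontal distance between lid_red_knob and pot_red_mid below 0.007 m and z of lid_red_knob in the frame of pot_red_mid between 0.036 and 0.045 m and x of pot_blue_mid in the frame of bay1 between -0.115 and 0.115 m and y of pot_blue_mid in the frame of bay1 between -0.02 and 0.02 m and z of pot_blue_mid in the frame of bay1 between 0.02 and 0.03 m and horizontal distance between lid_blue_knob and pot_blue_mid below 0.007 m and z of lid_blue_knob in the frame of pot_blue_mid between 0.036 and 0.045 m and x of pot_green_mid in the frame of bay1 between -0.115 and 0.115 m and y of pot_green_mid in the frame of bay1 between -0.02 and 0.02 m and z of pot_green_mid in the frame of bay1 between 0.02 and 0.03 m and horizontal distance between lid_green_knob and pot_green_mid below 0.007 m and z of lid_green_knob in the frame of pot_green_mid between 0.036 and 0.045 m and x of pot_yellow_mid in the frame of bay1 between -0.115 and 0.115 m and y of pot_yellow_mid in the frame of bay1 between -0.02 and 0.02 m and z of pot_yellow_mid in the frame of bay1 between 0.02 and 0.03 m and horizontal distance between lid_yellow_knob and pot_yellow_mid below 0.007 m and z of lid_yellow_knob in the frame of pot_yellow_mid between 0.036 and 0.045 m and velocity of joint tray between -0.05 and 0.05 rad/s); the robot touches nothing.
It fails at once if a bystander (tape, sanding block, screwdriver, brush, wrench) is moved more than 5 cm (distance of any of tape, sander, driver, brush, wrench from where it was at the start of the episode above 0.05 m).
Of pot_red, pot_blue, pot_green, pot_yellow only 2 to 3 are there at a start; the rules pass over those that are not, and their reading is None.
At some moment in a run one of pot_red, pot_blue, pot_green, pot_yellow may be knocked a few centimetres aside while the robot is not near it.
Once in a run the grip may slacken for a moment while it holds something.
It also fails if it takes over 210 s, if anything falls off the work surface, if the arm or the gripper's body presses on something with over 40 N, if the wrist force passes 120 N, or if a joint passes its speed limit or range.

ROBOT

A 6-joint arm with a two-finger parallel gripper is mounted at the origin on the work surface. World frame = base frame: x ahead of the robot, y to its left, z up, the work surface at z = 0. Lengths are in m, angles in rad, forces in N, time in s.
With the tool pointing down it reaches from about 0.4 to 0.925 m from the base axis. Payload 3.4 kg.
Tool frame: the origin (TCP) lies between the finger pads; the fingertips stand 14 mm ahead of it and the grasp point (between the pads) lies 5 mm behind it; z points along the fingers, x is the direction in which the jaws open and shut, and the axes are right-handed (so a half turn about z gives the same grasp; the last joint's range is limited). The gripper opens to 85 mm and grips with 20 to 120 N. Pads are 22 mm wide; open, the fingers measure 114 mm over their backs; the gripper's body (76 mm by 85 mm) begins 54 mm behind the grasp point. The pads swing forward as they close: fully open they stand 13 mm farther back than shut.
Start: joints at [-1.296, 0.307, 1.506, -0, 1.328, -0.073], TCP at [0.196, -0.541, 0.245] pointing down, gripper open.
Joint ranges: [-3.12, 3.12], [-1.05, 2.28], [0.14, 2.33], [-1.42, 4.57], [0.1, 2.73], [-2.68, 2.68]. Speed limits (rad/s): [2.57, 2.57, 3.14, 3.14, 3.14, 3.14].

INTERFACE

Orientations are given as a 3x3 rotation matrix whose columns are the frame's x, y, z axes.
In Python, from rig import read_state, read_camera, manip, find_in gives the robot as it stands.
- The arm moves only by the tool jog_arm, never from a script. Its argument "increments" is a list of rows, each an object of numbers: "dx", "dy", "dz": the shift along the tool's x, y, z in units of 30 mm (1.0 is 30 mm); "wx", "wy", "wz": the turn, a rotation vector about the tool's x, y, z in units of 6 degrees (1.0 is 6 degrees). In form: [{"dx": .., "dy": .., "dz": .., "wx": .., "wy": .., "wz": ..}, ...]. A call has 1 to 8 rows; each row is the pose to reach, as a shift and turn from the pose commanded when the call began, along the tool's axes at that moment; what a row does not reach only later rows make up. A row lasts 1/12 s, in which the tool goes at most 41.7 mm and 7.16 degrees, less where a joint would pass 70% of its speed; a pose out of reach is approached as far as the arm can. A call with a gripper value outside its range is refused whole. "gripper" is the opening, from 0 (shut) to 1 (fully open), set as the call begins (left out, the last holds). The fingers move at their own pace and stop on an object; "force" is the grip in N (left out, the last holds). Time passes only in rows, so rows that repeat a pose let the fingers close. It gives the time, the measured TCP pose, the force and the opening at its end, in the units of the state.
- read_state(): the state, without advancing time (a new reading comes with each control period).
- read_camera(name): name is "scene" or "top" or "wrist"; returns a dict with "img" (400x640x3 uint8, red, green, blue), "z_map" (400x640 float32, m along the optical axis (not along the pixel's ray), 0 where there is no reading), "fov_y" (degrees; the focal length in pixels is half the picture's height over the tangent of half this angle, whatever the lens; pixels are square), "cx", "cy" (the principal point, pixels), "k1" (the pictures are not rectified: a ray, as slopes to the right and down, at radius r is drawn at 1 + k1 r^2 times it, then the intrinsics apply), "world_from_camera" (4x4, takes a point from camera to world coordinates). Camera axes: x right, y down, z forward; pixel columns grow to the right and rows downward; lengths in m; the calibration is good to about 2 mm. A picture is of the moment at which its call begins.
- manip.finish_job(): hands the job in, once; it reports no verdict.
Trained networks look in the newest picture that a camera, given by its name, has taken for a name from the list of things; names that differ only in an ending like _2 or _b are one class to them, and where a whole thing is asked for, a point or a joint stands for the part that bears it (a point fixed in the world has none). Each returns a list of dicts, best first, with "confidence" (0 to 1); they miss things now and then, are a little off and sometimes report something else, mostly with a low value. They report only what shows in the picture. A call takes as long as a camera call. They do not tell look-alikes from the thing itself.
- find_in(camera, name): "bbox" ([left, top, right, bottom] as shares, 0 to 1, of the picture: columns of its width, rows of its height, round what is visible of it).
The state is a dict: "time": time; "joint_pos": joint angles; "dq": joint speeds; "joint_torque": joint torques, N m; "eef_pos": TCP position; "ee_rot": TCP orientation; "contact_force": force on the tool from outside, world axes, zero at the start; "ft_torque": the same for the moment, N m; "finger_gap": finger opening in m.
Only numpy, scipy, OpenCV 4.12 (cv2) and the standard library are available. Lean on these libraries where they do the work, as an engineer would, in place of code of your own. Each camera call takes 0.05 s, during which the arm holds its last target. There are 200 camera calls.

## Working session

There is one attempt and no reset: what is moved stays moved. The work goes in short steps, Python scripts to look and compute and a tool call to move; the robot and the scene stay as the last step left them, time stands still between calls to the robot, and variables do not carry over. Pictures are saved under pics/ and viewed, about 12 in all and at most 16, crops included, and the job is handed in when it is done.

Besides the shell and the picture viewer there is one more tool, called after "Request:" as a command line: name --argument value ..., lists and objects as JSON in quotes. jog_arm: Moves the arm, as the interface text tells. Its arguments: {"type":"object","properties":{"increments":{"type":"array"},"gripper":{"type":"number"},"force":{"type":"number"}},"required":["increments"]}

```bash
mkdir -p pics; cat > h.py <<'E'
import numpy as np, cv2
from rig import read_state, read_camera, manip, find_in
def cam(n,save=None):
    c=read_camera(n)
    if save: cv2.imwrite(f'pics/{save}.png',c['img'][:,:,::-1])
    return c
def K(c):
    f=200/np.tan(np.radians(c['fov_y'])/2); return f
def pts(c,u,v,z=None,plane=None):
    """world points for pixel arrays; z depth from z_map, or intersect plane height"""
    u=np.atleast_1d(np.asarray(u,float));v=np.atleast_1d(np.asarray(v,float));f=K(c)
    xd=np.stack([(u-c['cx'])/f,(v-c['cy'])/f],-1); x=xd.copy()
    for _ in range(20): x=xd/(1+c['k1']*(x**2).sum(-1,keepdims=True))
    T=np.array(c['world_from_camera']); d=np.c_[x,np.ones(len(x))]
    if plane is None:
        if z is None: z=c['z_map'][v.round().astype(int),u.round().astype(int)]
        return (d*np.atleast_1d(z)[:,None])@T[:3,:3].T+T[:3,3]
    w=d@T[:3,:3].T; s=(plane-T[2,3])/w[:,2]
    return T[:3,3]+w*s[:,None]
def cloud(c):
    v,u=np.mgrid[0:400,0:640]; P=pts(c,u.ravel(),v.ravel()).reshape(400,640,3)
    P[c['z_map']==0]=np.nan; return P
def proj(c,p):
    T=np.linalg.inv(np.array(c['world_from_camera'])); q=T[:3,:3]@np.asarray(p)+T[:3,3]; x=q[:2]/q[2]
    return x*(1+c['k1']*(x@x))*K(c)+[c['cx'],c['cy']]
E
python3 - <<'E'
from h import *
t=cam('top','top0'); s=cam('scene','scene0')
for c in (t,s): print(c['fov_y'],c['k1'],np.round(np.array(c['world_from_camera']),3).tolist())
for n in ['tray','ski','pot_red_mid','pot_blue_mid','pot_green_mid','pot_yellow_mid','lid_red_knob','lid_blue_knob','lid_green_knob','lid_yellow_knob','tape','sander','driver','brush','wrench','corner_l','corner_r']:
    for d in find_in('top',n)[:3]:
        b=np.array(d['bbox'])*[640,400,640,400]; print(n,round(d['confidence'],2),b.round().astype(int),pts(t,(b[0]+b[2])/2,(b[1]+b[3])/2)[0].round(3))
print(read_state())
E
```

```text
44.70143303776238 0.028416225451308355 [[-0.014, -0.99, 0.139, 0.351], [-1.0, 0.013, -0.003, -0.003], [0.002, -0.139, -0.99, 1.292], [0.0, 0.0, 0.0, 1.0]]
54.71778227971791 0.0133673125805935 [[-0.549, 0.471, -0.691, 1.41], [0.836, 0.288, -0.468, 0.588], [-0.022, -0.834, -0.552, 0.777], [0.0, 0.0, 0.0, 1.0]]
tray 0.85 [297 140 334 241] [ 0.568 -0.012  0.005]
tray 0.54 [165 263 189 284] [0.353 0.347 0.03 ]
ski 0.9 [150   0 197 176] [0.84  0.362 0.051]
ski 0.7 [443 226 461 242] [ 0.444 -0.362  0.033]
ski 0.25 [412 185 434 205] [ 0.551 -0.296  0.014]
pot_red_mid 0.91 [365 275 383 295] [ 0.316 -0.158  0.019]
pot_red_mid 0.81 [397 260 422 277] [ 0.357 -0.251  0.02 ]
pot_red_mid 0.77 [404 217 429 242] [ 0.459 -0.275  0.019]
pot_blue_mid 0.39 [299 144 333 243] [ 0.56  -0.013  0.01 ]
pot_yellow_mid 0.79 [411 182 435 206] [ 0.552 -0.295  0.022]
pot_yellow_mid 0.69 [299 142 336 239] [ 0.568 -0.017  0.008]
lid_red_knob 0.68 [188 189 209 211] [0.544 0.297 0.024]
lid_blue_knob 0.76 [442 227 462 242] [ 0.443 -0.362  0.033]
lid_blue_knob 0.25 [301 142 335 247] [ 0.557 -0.017  0.005]
lid_green_knob 
[... 661 characters left out ...]
822694e-06,
        1.32839872e+00, -7.35021909e-02]), 'dq': array([ 0.00036838,  0.00041892, -0.00036653,  0.00070194, -0.00112419,
        0.00150755]), 'joint_torque': array([ 2.54185186e-03, -4.57467020e+01, -2.52341080e+01,  1.38032988e-04,
        7.67807051e-04,  6.99786042e-06]), 'eef_pos': array([ 0.19595462, -0.54058377,  0.24530979]), 'ee_rot': array([[ 3.40832574e-01, -9.40124011e-01, -1.29383826e-06],
       [-9.40124011e-01, -3.40832574e-01, -1.81073967e-06],
       [ 1.26133762e-06,  1.83352748e-06, -1.00000000e+00]]), 'contact_force': array([-0.63737801,  0.51191784, -0.86589696]), 'ft_torque': array([ 0.02976052,  0.04421701, -0.00972807]), 'finger_gap': 0.08535350217382355}
```

View pics/top0.png

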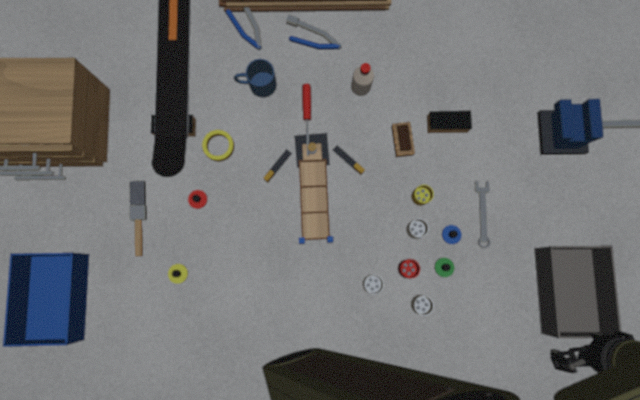

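View pics/scene0.png

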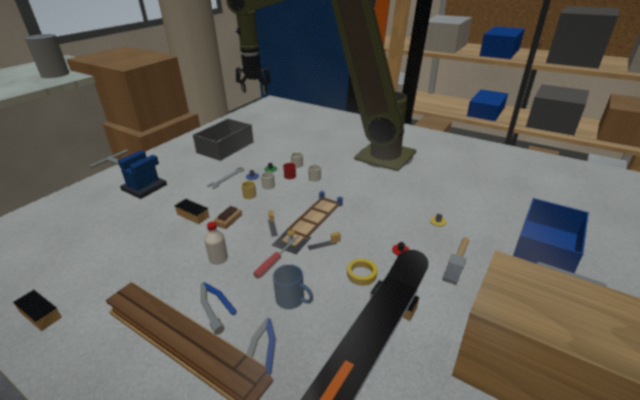

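Top picture: the ski is on the left (170,90), so the loading stop is on the right (+0.75). The coloured pots are red (408,268) and yellow (422,194). The white look-alikes are at (417,228), (372,284) and (422,304), and are not meant. The lids are red (198,199), yellow (177,273), blue (452,234) and green (445,267). Blue and green have no pot.

```bash
cat >> h.py <<'E'
HUE={'red':[(0,8),(172,180)],'yellow':[(22,34)],'blue':[(105,125)],'green':[(50,80)]}
def blob(c,col,u,v,r=20,zr=None,smin=110):
    """colour-blob pixels near (u,v) -> mask"""
    h=cv2.cvtColor(c['img'],cv2.COLOR_RGB2HSV).astype(int)
    m=np.zeros((400,640),bool)
    for a,b in HUE[col]: m|=(h[...,0]>=a)&(h[...,0]<=b)
    m&=(h[...,1]>smin)&(h[...,2]>40)
    V,U=np.mgrid[0:400,0:640]; m&=(abs(U-u)<r)&(abs(V-v)<r)
    return m
def circ(c,m,zp):
    """enclosing-circle of mask on plane height zp -> world centre, diameter"""
    v,u=np.nonzero(m); P=pts(c,u,v,plane=zp)[:,:2]
    (x,y),r=cv2.minEnclosingCircle((P*1000).astype(np.float32)); return x/1000,y/1000,2*r/1000
E
python3 - <<'E'
from h import *
t=cam('top'); P=cloud(t)
def top(u,v,r,zmin,zmax):
    q=P[v-r:v+r+1,u-r:u+r+1].reshape(-1,3); q=q[(q[:,2]>zmin)&(q[:,2]<zmax)]
    if len(q)<4: return None
    (x,y),R=cv2.minEnclosingCircle((q[:,:2]*1000).astype(np.float32)); return len(q),q.mean(0).round(3),(round(x),round(y),round(2*R)),q[:,2].max().round(3)
for n,u,v in [('pr',408,268),('py',422,194),('w1',417,228),('w2',372,284),('w3',422,304)]: print(n,top(u,v,13,.035,.06))
for n,u,v,c in [('lr',198,199,'red'),('ly',177,273,'yellow'),('pr',408,268,'red'),('py',422,194,'yellow')]:
    m=blob(t,c,u,v,16); print(n,m.sum(),np.round(circ(t,m,.011 if n[0]=='l' else .05),3), top(u,v,4,.018,.05))
for n,u,v in [('cl',302,241),('cr',330,239),('pin',313,152)]:
    print(n, top(u,v,4,.02,.05), pts(t,u,v,plane=.036).round(3))
im=t['img'][120:320,150:470][:,:,::-1]
a=cv2.resize(t['img'][175:320,360:480][:,:,::-1],None,fx=4,fy=4,interpolation=cv2.INTER_CUBIC)
b=cv2.resize(t['img'][125:255,285:345][:,:,::-1],None,fx=4.46,fy=4.46,interpolation=cv2.INTER_CUBIC)[:580]
cv2.imwrite('pics/crop0.png',np.hstack([a[:579],b[:579]]))
E
```

```text
pr (113, array([ 0.358, -0.248,  0.047]), (358, -247, 52), np.float64(0.055))
py (117, array([ 0.55 , -0.291,  0.047]), (549, -291, 51), np.float64(0.056))
w1 (114, array([ 0.462, -0.274,  0.047]), (462, -274, 50), np.float64(0.057))
w2 (110, array([ 0.319, -0.155,  0.048]), (319, -155, 52), np.float64(0.057))
w3 (123, array([ 0.264, -0.277,  0.047]), (265, -277, 50), np.float64(0.054))
lr 233 [0.549 0.304 0.048] (46, array([0.548, 0.3  , 0.031]), (549, 301, 19), np.float64(0.038))
ly 237 [0.354 0.351 0.048] (51, array([0.353, 0.349, 0.031]), (353, 352, 21), np.float64(0.038))
pr 243 [ 0.358 -0.244  0.052] (69, array([ 0.359, -0.248,  0.022]), (359, -247, 29), np.float64(0.029))
py 212 [ 0.547 -0.286  0.053] (72, array([ 0.552, -0.292,  0.023]), (552, -292, 30), np.float64(0.029))
cl (40, array([0.435, 0.026, 0.034]), (435, 25, 21), np.float64(0.04)) [[0.431 0.026 0.036]]
cr (42, array([ 0.437, -0.047,  0.035]), (437, -47, 20), np.float64(0.04)) [[ 0.435 -0.047  0.036]]
pin (19, array([ 0.674, -0.003,  0.037]), (675, -3, 16), np.float64(0.042)) [[ 0.666 -0.006  0.036]]
```

View pics/crop0.png

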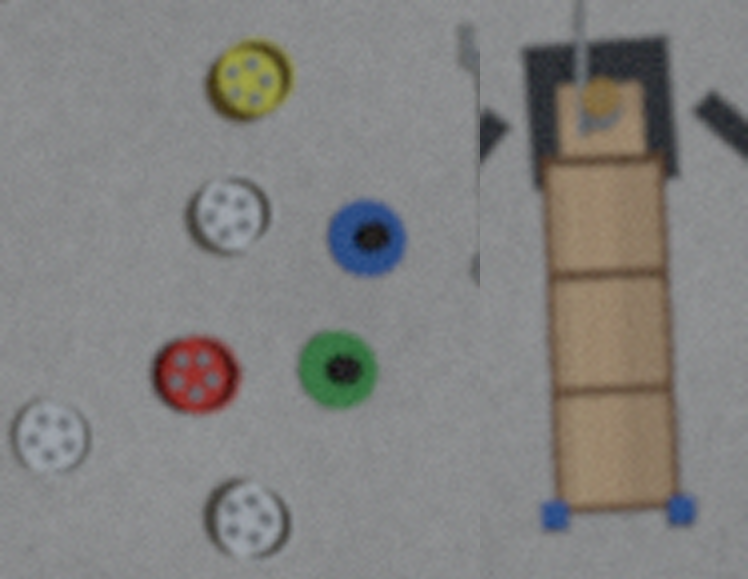

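Close crop confirms it: saturated red pot (198,375) and yellow pot (250,80), with the rest of the pots white. The blue corner blocks sit at the tray's free end. Tool yaw goes to 0 first, so the tool axes become (+X, -Y, -Z), and then I push corner_l.

Request:
jog_arm --increments '[{"dx":-4.7,"dy":-10.7,"wz":-11.68},{"dx":-4.7,"dy":-10.7,"wz":-11.68},{"dx":-4.7,"dy":-10.7,"wz":-11.68},{"dx":-4.7,"dy":-10.7,"wz":-11.68},{"dx":-4.7,"dy":-10.7,"wz":-11.68},{"dx":-4.7,"dy":-10.7,"wz":-11.68},{"dx":-4.7,"dy":-10.7,"wz":-11.68},{"dx":-4.7,"dy":-10.7,"wz":-11.68}]' --gripper 0

```text
invalid input
```

Request:
jog_arm --increments '[{"dx":-4.7,"dy":-10.7,"dz":0,"wx":0,"wy":0,"wz":-11.68},{"dx":-4.7,"dy":-10.7,"dz":0,"wx":0,"wy":0,"wz":-11.68},{"dx":-4.7,"dy":-10.7,"dz":0,"wx":0,"wy":0,"wz":-11.68},{"dx":-4.7,"dy":-10.7,"dz":0,"wx":0,"wy":0,"wz":-11.68},{"dx":-4.7,"dy":-10.7,"dz":0,"wx":0,"wy":0,"wz":-11.68},{"dx":-4.7,"dy":-10.7,"dz":0,"wx":0,"wy":0,"wz":-11.68},{"dx":-4.7,"dy":-10.7,"dz":0,"wx":0,"wy":0,"wz":-11.68},{"dx":-4.7,"dy":-10.7,"dz":0,"wx":0,"wy":0,"wz":-11.68}]' --gripper 0

```text
time: 1.67
eef_pos: [0.4384, -0.309, 0.2456]
ee_rot: [[0.977, -0.215, 0.0], [-0.215, -0.977, -0.0], [0.001, 0.0, -1.0]]
contact_force: [0.5, -0.6, -0.2]
finger_gap: 0.0002
```

Request:
jog_arm --increments '[{"dx":-2.2,"dy":-13.6,"dz":0,"wx":0,"wy":0,"wz":-2.07},{"dx":-2.2,"dy":-13.6,"dz":0,"wx":0,"wy":0,"wz":-2.07},{"dx":-2.2,"dy":-13.6,"dz":0,"wx":0,"wy":0,"wz":-2.07},{"dx":-2.2,"dy":-13.6,"dz":0,"wx":0,"wy":0,"wz":-2.07},{"dx":-2.2,"dy":-13.6,"dz":0,"wx":0,"wy":0,"wz":-2.07},{"dx":-2.2,"dy":-13.6,"dz":0,"wx":0,"wy":0,"wz":-2.07},{"dx":-2.2,"dy":-13.6,"dz":0,"wx":0,"wy":0,"wz":-2.07},{"dx":-2.2,"dy":-13.6,"dz":0,"wx":0,"wy":0,"wz":-2.07}]'

```text
time: 2.33
eef_pos: [0.4578, 0.0241, 0.2456]
ee_rot: [[1.0, -0.006, 0.001], [-0.006, -1.0, -0.0], [0.001, 0.0, -1.0]]
contact_force: [0.9, 0.1, -0.4]
finger_gap: -0.0005
```

Request:
jog_arm --increments '[{"dx":-0.5,"dy":-2.0,"dz":0,"wx":0,"wy":0,"wz":0},{"dx":-0.5,"dy":-2.0,"dz":1,"wx":0,"wy":0,"wz":0},{"dx":-0.5,"dy":-2.0,"dz":2.2,"wx":0,"wy":0,"wz":0},{"dx":-0.5,"dy":-2.0,"dz":3.4,"wx":0,"wy":0,"wz":0},{"dx":-0.5,"dy":-2.0,"dz":4.6,"wx":0,"wy":0,"wz":0},{"dx":-0.5,"dy":-2.0,"dz":5.8,"wx":0,"wy":0,"wz":0},{"dx":-0.5,"dy":-2.0,"dz":6.8,"wx":0,"wy":0,"wz":0},{"dx":-0.5,"dy":-2.0,"dz":7.2,"wx":0,"wy":0,"wz":0}]'

```text
time: 3.0
eef_pos: [0.4412, 0.0821, 0.0261]
ee_rot: [[1.0, -0.006, -0.005], [-0.006, -1.0, -0.001], [-0.005, 0.001, -1.0]]
contact_force: [-0.4, 0.0, 0.2]
finger_gap: -0.0
```

Request:
jog_arm --increments '[{"dx":-0.1,"dy":0.9,"dz":0,"wx":0,"wy":0,"wz":0},{"dx":-0.25,"dy":1.6,"dz":0,"wx":0,"wy":0,"wz":0},{"dx":-0.38,"dy":2.3,"dz":0,"wx":0,"wy":0,"wz":0},{"dx":-0.38,"dy":3.0,"dz":0,"wx":0,"wy":0,"wz":0},{"dx":-0.34,"dy":3.7,"dz":0,"wx":0,"wy":0,"wz":0},{"dx":-0.25,"dy":4.4,"dz":0,"wx":0,"wy":0,"wz":0},{"dx":-0.1,"dy":5.0,"dz":0,"wx":0,"wy":0,"wz":0},{"dx":0.08,"dy":5.6,"dz":0,"wx":0,"wy":0,"wz":0}]'

```text
time: 3.67
eef_pos: [0.4449, -0.0865, 0.0294]
ee_rot: [[1.0, -0.007, 0.0], [-0.007, -1.0, 0.001], [0.0, -0.001, -1.0]]
contact_force: [1.2, 2.2, 1.1]
finger_gap: -0.0001
```

Request:
jog_arm --increments '[{"dx":0.12,"dy":0.3,"dz":0,"wx":0,"wy":0,"wz":0},{"dx":0.24,"dy":0.6,"dz":0,"wx":0,"wy":0,"wz":0},{"dx":0.36,"dy":0.85,"dz":0,"wx":0,"wy":0,"wz":0},{"dx":0.45,"dy":1.0,"dz":0,"wx":0,"wy":0,"wz":0},{"dx":0.5,"dy":1.1,"dz":0,"wx":0,"wy":0,"wz":0}]'

```text
time: 4.08
eef_pos: [0.4605, -0.1191, 0.0294]
ee_rot: [[1.0, -0.006, 0.001], [-0.006, -1.0, -0.0], [0.001, 0.0, -1.0]]
contact_force: [2.1, 2.3, 1.6]
finger_gap: 0.0002
```

```bash
python3 - <<'E'
from h import *
t=cam('top'); cv2.imwrite('pics/t1.png',cv2.resize(t['img'][120:320,270:470][:,:,::-1],None,fx=3,fy=3,interpolation=cv2.INTER_CUBIC))
E
```

```text
(no output)
```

View pics/t1.png

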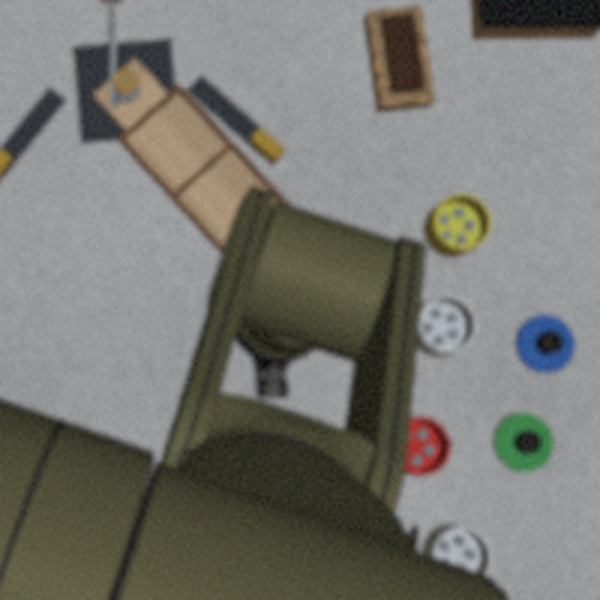

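The tray has nearly reached the yellow-tipped stop at (268,147), with a small gap left. I'll push on gently until the force rises.

Request:
jog_arm --increments '[{"dx":0.1,"dy":0.1,"dz":0,"wx":0,"wy":0,"wz":0},{"dx":0.15,"dy":0.2,"dz":0,"wx":0,"wy":0,"wz":0},{"dx":0.2,"dy":0.3,"dz":0,"wx":0,"wy":0,"wz":0},{"dx":0.2,"dy":0.3,"dz":0,"wx":0,"wy":0,"wz":0}]'

```text
time: 4.47
eef_pos: [0.4658, -0.1282, 0.0292]
ee_rot: [[1.0, -0.006, 0.0], [-0.006, -1.0, -0.0], [0.0, 0.0, -1.0]]
contact_force: [0.1, 0.2, -0.1]
finger_gap: -0.0003
```

Request:
jog_arm --increments '[{"dx":0.05,"dy":0.1,"dz":0,"wx":0,"wy":0,"wz":0},{"dx":0.15,"dy":0.2,"dz":0,"wx":0,"wy":0,"wz":0},{"dx":0.2,"dy":0.3,"dz":0,"wx":0,"wy":0,"wz":0},{"dx":0.2,"dy":0.3,"dz":0,"wx":0,"wy":0,"wz":0}]'

```text
time: 4.8
eef_pos: [0.4718, -0.1377, 0.0292]
ee_rot: [[1.0, -0.006, 0.0], [-0.006, -1.0, -0.0], [0.0, 0.0, -1.0]]
contact_force: [-1.1, 0.7, 0.5]
finger_gap: 0.0001
```

Request:
jog_arm --increments '[{"dx":-0.2,"dy":-0.3,"dz":0,"wx":0,"wy":0,"wz":0},{"dx":-0.2,"dy":-0.5,"dz":-1.2,"wx":0,"wy":0,"wz":0},{"dx":-0.2,"dy":-0.5,"dz":-2.5,"wx":0,"wy":0,"wz":0},{"dx":-0.2,"dy":0.5,"dz":-3.8,"wx":0,"wy":0,"wz":0},{"dx":-0.2,"dy":1.5,"dz":-5.1,"wx":0,"wy":0,"wz":0},{"dx":-0.2,"dy":2,"dz":-6.4,"wx":0,"wy":0,"wz":0},{"dx":-0.2,"dy":2,"dz":-7,"wx":0,"wy":0,"wz":0},{"dx":-0.2,"dy":2,"dz":-7,"wx":0,"wy":0,"wz":0}]' --gripper 1

```text
time: 5.47
eef_pos: [0.4688, -0.2001, 0.2463]
ee_rot: [[1.0, -0.008, 0.013], [-0.008, -1.0, -0.007], [0.013, 0.007, -1.0]]
contact_force: [1.0, -0.2, -0.0]
finger_gap: 0.0854
```

```bash
python3 - <<'E'
from h import *
t=cam('wrist','w1'); print(t['fov_y'],t['k1'],np.round(t['world_from_camera'],3).tolist()); print(read_state()['eef_pos'])
E
```

```text
64.42820118018781 -0.05473377323794355 [[1.0, -0.011, 0.009, 0.468], [-0.007, -0.944, -0.33, -0.116], [0.012, 0.33, -0.944, 0.375], [0.0, 0.0, 0.0, 1.0]]
[ 0.46719874 -0.19848446  0.24319407]
```

View pics/w1.png

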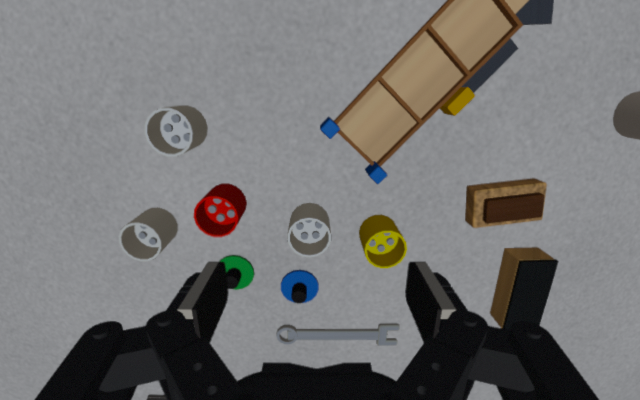

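Wrist view: the tray now appears to touch the yellow stop at (458,101). The red pot is at (220,210) and the yellow at (383,242), untouched. Next: measure the tray angle and the pots.

```bash
cat >> h.py <<'E'
def topfit(c,col,u,v,r,zmin,zmax,P=None,smin=110,own=True):
    """depth points in height band near pixel (optionally of that colour): circle centre"""
    P=cloud(c) if P is None else P
    V,U=np.mgrid[0:400,0:640]; m=(abs(U-u)<r)&(abs(V-v)<r)&(P[...,2]>zmin)&(P[...,2]<zmax)
    if own: m&=blob(c,col,u,v,r,smin=smin)
    q=P[m]; 
    if len(q)<8: return None
    (x,y),R=cv2.minEnclosingCircle((q[:,:2]*1000).astype(np.float32)); 
    return np.r_[x/1000,y/1000,2*R/1000,len(q)].round(4)
E
python3 - <<'E'
from h import *
w=cam('wrist'); P=cloud(w)
for n,u,v in (('cl',329,128),('cr',376,174)):
    q=P[v-14:v+15,u-14:u+15].reshape(-1,3); q=q[(q[:,2]>.030)&(q[:,2]<.042)]; print(n,len(q),((q.max(0)+q.min(0))/2).round(4),cv2.minAreaRect((q[:,:2]*1000).astype(np.float32)))
for n,u,v in (('red',220,210),('yellow',383,242)):
    print(n,topfit(w,n,u,v,45,.042,.058,P))
# rim outline of tray
m=blob(w,'blue',329,128,20)
q=P[:200,330:520].reshape(-1,3); q=q[(q[:,2]>.015)&(q[:,2]<.022)]; print(len(q),cv2.minAreaRect((q[:,:2]*1000).astype(np.float32)))
t=cam('top'); Q=cloud(t)
for n,u,v in [('pin',313,152)]:
    q=Q[v-8:v+9,u-8:u+9].reshape(-1,3); q=q[(q[:,2]>.03)&(q[:,2]<.045)]; print(len(q),q.mean(0))
for n,u,v in (('red',408,268),('yellow',422,194)): print('top',n,topfit(t,n,u,v,16,.04,.06,Q))
E
```

```text
cl 241 [ 0.4861 -0.155   0.0344] ((485.921875, -155.34422302246094), (15.489274024963379, 16.263425827026367), 45.91245651245117)
cr 220 [ 0.5395 -0.2064  0.0344] ((539.492919921875, -206.45523071289062), (15.595727920532227, 16.553287506103516), 45.95158767700195)
red [ 3.592e-01 -2.477e-01  5.000e-02  5.900e+02]
yellow [ 5.502e-01 -2.912e-01  5.010e-02  5.580e+02]
2801 ((590.3786010742188, -140.70449829101562), (210.91371154785156, 217.22142028808594), 9.969815254211426)
54 [ 0.67996289 -0.0027407   0.03708107]
top red [ 3.579e-01 -2.463e-01  4.870e-02  5.100e+01]
top yellow None
```

```bash
python3 - <<'E'
from h import *
w=cam('wrist'); P=cloud(w)
q=P[80:125,430:490].reshape(-1,3); im=w['img'][80:125,430:490].reshape(-1,3).astype(int)
s=(q[:,2]>.022)&(q[:,2]<.035)&(im[:,0]>140)&(im[:,2]<90); q=q[s]
pin=np.array([.680,-.003])
for th in (.80,.81):
    d=np.array([-np.cos(th),-np.sin(th)]); n=np.array([-np.sin(th),np.cos(th)])
    a=(q[:,:2]-pin)@d; l=(q[:,:2]-pin)@n; print(len(q),th,'stop lateral',np.percentile(l,[2,50,99]).round(4),'along',np.percentile(a,[2,98]).round(4))
    r=P.reshape(-1,3); r=r[(r[:,2]>.013)&(r[:,2]<.022)]; a=(r[:,:2]-pin)@d; l=(r[:,:2]-pin)@n
    k=(a>.1)&(a<.24)&(abs(l)<.045); print('tray lateral',np.percentile(l[k],[1,99]).round(4),'along max',np.percentile(a[(abs(l)<.02)&(a<.27)&(a>.1)],99.5))
    for lo in (.11,.18,.225):
        kk=k&(a>lo)&(a<lo+.02); print(lo,np.percentile(l[kk],[2,98]).round(4))
# station yaw from the base plate and the ski
t=cam('top'); g=cv2.cvtColor(t['img'],cv2.COLOR_RGB2GRAY); m=(g<70).astype(np.uint8); m[:, :140]=0;m[:,200:]=0;m[160:]=0;m[:,:158]=0;m[:,:]*=1
m[115:,:]=0
vs=[];
for v in range(5,112):
    u=np.nonzero(m[v])[0]; 
    if len(u)>20: vs.append((pts(t,(u[0]+u[-1])/2,v,plane=.05)[0][:2]))
vs=np.array(vs); print('ski yaw',np.polyfit(vs[:,0],vs[:,1],1))
E
```

```text
193 0.8 stop lateral [-0.0534 -0.0476 -0.0422] along [0.1158 0.1397]
tray lateral [-0.0411  0.0348] along max 0.24191538205566648
0.11 [-0.0411  0.0345]
0.18 [-0.0394  0.034 ]
0.225 [-0.0405  0.0377]
193 0.81 stop lateral [-0.0521 -0.0463 -0.0409] along [0.1163 0.1402]
tray lateral [-0.0399  0.036 ] along max 0.24203844685382994
0.11 [-0.0398  0.0357]
0.18 [-0.0375  0.0359]
0.225 [-0.0384  0.04  ]
ski yaw [0.00759986 0.35916862]
```

The tray side meets the stop to within about 1–2 mm (≤0.015 rad). In the world frame the tray lies at about 0.81 rad, so bay0 ≈ (.6355,-.0515) and bay2 ≈ (.540,-.1525). The tool should be at yaw ≈ -43.7° so the jaws work across the tray. Yellow pot first.

Request:
jog_arm --increments '[{"dx":0.9,"dy":1,"dz":0.5,"wx":0,"wy":0,"wz":1.1},{"dx":1.8,"dy":2,"dz":1,"wx":0,"wy":0,"wz":2.2},{"dx":2.79,"dy":3.06,"dz":2,"wx":0,"wy":0,"wz":3.3},{"dx":2.79,"dy":3.06,"dz":3,"wx":0,"wy":0,"wz":4.4},{"dx":2.79,"dy":3.06,"dz":4,"wx":0,"wy":0,"wz":5.5},{"dx":2.79,"dy":3.06,"dz":4,"wx":0,"wy":0,"wz":6.6},{"dx":2.79,"dy":3.06,"dz":4,"wx":0,"wy":0,"wz":7.2},{"dx":2.79,"dy":3.06,"dz":4,"wx":0,"wy":0,"wz":7.2}]' --gripper 1 --force 40

```text
time: 6.38
eef_pos: [0.5465, -0.2875, 0.1158]
ee_rot: [[0.724, -0.69, -0.006], [-0.69, -0.724, 0.004], [-0.007, 0.001, -1.0]]
contact_force: [0.2, -0.2, 0.3]
finger_gap: 0.0857
```

```bash
cat >> h.py <<'E'
def go(x,y,z,yaw=None):
    """units from current measured pose to target, tool axes"""
    s=read_state(); R=np.array(s['ee_rot']); d=R.T@(np.array([x,y,z])-s['eef_pos'])/.03
    y0=np.degrees(np.arctan2(R[1,0],R[0,0])); print('at',np.round(s['eef_pos'],4),'yaw',y0.round(1),'d',d.round(2),'wz',None if yaw is None else round((y0-yaw)/6,2),'F',np.round(s['contact_force'],1),'gap',round(s['finger_gap'],4))
E
python3 - <<'E'
from h import *
w=cam('wrist'); P=cloud(w); 
u,v=proj(w,[.55,-.291,.05]); print(u,v,topfit(w,'yellow',u,v,80,.042,.058,P))
for d in find_in('wrist','pot_yellow_mid'): print(d)
go(.55,-.291,.032,-43.7)
E
```

```text
324.41743790654 223.21405253171403 [ 5.505e-01 -2.916e-01  5.010e-02  1.493e+03]
{'bbox': [0.4506, 0.4263, 0.5694, 0.6475], 'confidence': 0.75}
{'bbox': [0.1641, 0.0, 0.3869, 0.3817], 'confidence': 0.28}
at [ 0.5475 -0.2882  0.1177] yaw -43.4 d [0.13 0.01 2.86] wz 0.05 F [0.1 0.  0.1] gap 0.0851
```

Request:
jog_arm --increments '[{"dx":0.17,"dy":0.03,"dz":1,"wx":0,"wy":0,"wz":0},{"dx":0.17,"dy":0.03,"dz":2,"wx":0,"wy":0,"wz":0},{"dx":0.17,"dy":0.03,"dz":2.85,"wx":0,"wy":0,"wz":0},{"dx":0.17,"dy":0.03,"dz":2.85,"wx":0,"wy":0,"wz":0}]'

```text
time: 6.82
eef_pos: [0.5478, -0.291, 0.0291]
ee_rot: [[0.726, -0.688, -0.008], [-0.688, -0.726, 0.005], [-0.009, 0.002, -1.0]]
contact_force: [-0.8, 0.6, -1.0]
finger_gap: 0.0856
```

Request:
jog_arm --increments '[{"dx":0,"dy":0,"dz":0,"wx":0,"wy":0,"wz":0},{"dx":0,"dy":0,"dz":0,"wx":0,"wy":0,"wz":0},{"dx":0,"dy":0,"dz":0,"wx":0,"wy":0,"wz":0},{"dx":0,"dy":0,"dz":0,"wx":0,"wy":0,"wz":0},{"dx":0,"dy":0,"dz":0,"wx":0,"wy":0,"wz":0},{"dx":0,"dy":0,"dz":0,"wx":0,"wy":0,"wz":0}]' --gripper 0.3

```text
time: 7.32
eef_pos: [0.5526, -0.2941, 0.0362]
ee_rot: [[0.725, -0.689, 0.004], [-0.689, -0.725, -0.002], [0.004, -0.001, -1.0]]
contact_force: [-0.5, 0.1, 6.6]
finger_gap: 0.0485
```

Request:
jog_arm --increments '[{"dx":0,"dy":0,"dz":-0.5,"wx":0,"wy":0,"wz":0},{"dx":0,"dy":0,"dz":-1.5,"wx":0,"wy":0,"wz":0},{"dx":0,"dy":0,"dz":-2.5,"wx":0,"wy":0,"wz":0},{"dx":0,"dy":0,"dz":-3.2,"wx":0,"wy":0,"wz":0},{"dx":0,"dy":0,"dz":-3.2,"wx":0,"wy":0,"wz":0}]'

```text
time: 7.73
eef_pos: [0.5546, -0.2954, 0.1358]
ee_rot: [[0.725, -0.689, 0.01], [-0.689, -0.725, -0.006], [0.011, -0.002, -1.0]]
contact_force: [0.7, -1.4, -1.5]
finger_gap: 0.0485
```

```bash
python3 - <<'E'
from h import *
go(.6355,-.0515,.125,-43.7)
E
```

```text
at [ 0.5546 -0.2954  0.1358] yaw -43.5 d [-3.65 -7.75  0.34] wz 0.03 F [ 0.7 -1.4 -1.5] gap 0.0485
```

Request:
jog_arm --increments '[{"dx":-0.5,"dy":-1,"dz":0,"wx":0,"wy":0,"wz":0},{"dx":-1,"dy":-2.2,"dz":0,"wx":0,"wy":0,"wz":0},{"dx":-1.6,"dy":-3.4,"dz":0,"wx":0,"wy":0,"wz":0},{"dx":-2.2,"dy":-4.6,"dz":0,"wx":0,"wy":0,"wz":0},{"dx":-2.8,"dy":-5.8,"dz":0,"wx":0,"wy":0,"wz":0},{"dx":-3.2,"dy":-6.8,"dz":0,"wx":0,"wy":0,"wz":0},{"dx":-3.5,"dy":-7.4,"dz":0,"wx":0,"wy":0,"wz":0},{"dx":-3.65,"dy":-7.75,"dz":0,"wx":0,"wy":0,"wz":0}]'

```text
time: 8.4
eef_pos: [0.6323, -0.0463, 0.1292]
ee_rot: [[0.727, -0.687, -0.0], [-0.687, -0.727, 0.001], [-0.001, -0.0, -1.0]]
contact_force: [0.0, -0.1, -0.7]
finger_gap: 0.0483
```

```bash
python3 - <<'E'
from h import *
go(.6355,-.0515,.0445,-43.7)
w=cam('wrist','w2'); P=cloud(w); s=read_state()
u,v=proj(w,s['eef_pos']); print(u,v); print(topfit(w,'yellow',u,v,90,s['eef_pos'][2]-.005,s['eef_pos'][2]+.05,P))
m=blob(w,'yellow',u,v,90); q=P[m]; print(np.nanpercentile(q[:,2],[1,5,50,95,99]).round(4))
E
```

```text
at [ 0.6323 -0.0463  0.1292] yaw -43.4 d [0.2  0.05 2.82] wz 0.05 F [ 0.  -0.1 -0.7] gap 0.0483
316.17929339432027 276.5338186736296
[ 6.323e-01 -4.630e-02  5.180e-02  6.581e+03]
[0.0962 0.1059 0.1286 0.144  0.1446]
```

View pics/w2.png

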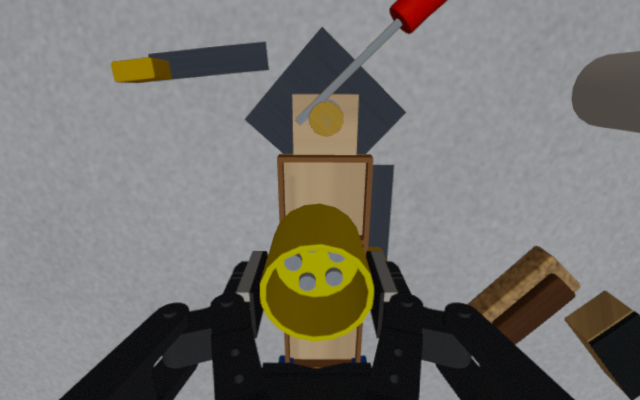

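The pot hangs straight in the grip with its base 35 mm below the TCP. Bay0's far rim corners show at (279,157) and (371,157). I'll use them to check the bay0 estimate.

```bash
python3 - <<'E'
from h import *
w=cam('wrist')
a=pts(w,[279,371],[156,156],plane=.018)[:,:2]; print(a.round(4)); e=a[1]-a[0]; print(np.linalg.norm(e))
e/=np.linalg.norm(e); f=np.array([e[1],-e[0]]); mid=a.mean(0)
for s in (1,-1): print('bay0 est',(mid+s*f*.035).round(4), 'dir',np.degrees(np.arctan2(e[1],e[0])))
go(.6355,-.0515,.0435,-43.7)
E
```

```text
[[ 0.6369  0.0008]
 [ 0.6883 -0.0476]]
0.07058902749395346
bay0 est [ 0.6386 -0.0489] dir -43.299930099118434
bay0 est [0.6866 0.002 ] dir -43.299930099118434
at [ 0.6323 -0.0477  0.1293] yaw -43.4 d [0.17 0.02 2.86] wz 0.05 F [-0.2  0.4 -1.6] gap 0.0491
```

Request:
jog_arm --increments '[{"dx":0.17,"dy":-0.02,"dz":1,"wx":0,"wy":0,"wz":0},{"dx":0.17,"dy":-0.02,"dz":1.8,"wx":0,"wy":0,"wz":0},{"dx":0.17,"dy":-0.02,"dz":2.3,"wx":0,"wy":0,"wz":0},{"dx":0.17,"dy":-0.02,"dz":2.6,"wx":0,"wy":0,"wz":0},{"dx":0.17,"dy":-0.02,"dz":2.75,"wx":0,"wy":0,"wz":0},{"dx":0.17,"dy":-0.02,"dz":2.75,"wx":0,"wy":0,"wz":0}]'

```text
time: 9.0
eef_pos: [0.6354, -0.0537, 0.0463]
ee_rot: [[0.724, -0.69, -0.002], [-0.69, -0.724, -0.0], [-0.001, 0.001, -1.0]]
contact_force: [-0.3, -0.3, -1.0]
finger_gap: 0.0489
```

```bash
python3 - <<'E'
from h import *
go(.6365,-.0505,.0430,-43.7)
E
```

```text
at [ 0.6354 -0.0537  0.0463] yaw -43.6 d [-0.05 -0.1   0.11] wz 0.01 F [-0.3 -0.3 -1. ] gap 0.0489
```

Request:
jog_arm --increments '[{"dx":-0.05,"dy":-0.05,"dz":0.08,"wx":0,"wy":0,"wz":0},{"dx":-0.05,"dy":-0.05,"dz":0.08,"wx":0,"wy":0,"wz":0}]'

```text
time: 9.17
eef_pos: [0.6368, -0.0507, 0.0457]
ee_rot: [[0.724, -0.689, 0.002], [-0.689, -0.724, -0.0], [0.001, -0.001, -1.0]]
contact_force: [-0.4, 0.8, -1.0]
finger_gap: 0.0486
```

Request:
jog_arm --increments '[{"dx":0,"dy":0,"dz":0,"wx":0,"wy":0,"wz":0},{"dx":0,"dy":0,"dz":0,"wx":0,"wy":0,"wz":0},{"dx":0,"dy":0,"dz":0,"wx":0,"wy":0,"wz":0},{"dx":0,"dy":0,"dz":-0.5,"wx":0,"wy":0,"wz":0},{"dx":0,"dy":0,"dz":-1.5,"wx":0,"wy":0,"wz":0},{"dx":0,"dy":0,"dz":-2.5,"wx":0,"wy":0,"wz":0},{"dx":0,"dy":0,"dz":-3.5,"wx":0,"wy":0,"wz":0},{"dx":0,"dy":0,"dz":-3.5,"wx":0,"wy":0,"wz":0}]' --gripper 0.85

```text
time: 9.83
eef_pos: [0.6406, -0.0509, 0.1573]
ee_rot: [[0.725, -0.689, 0.013], [-0.689, -0.725, -0.002], [0.011, -0.007, -1.0]]
contact_force: [1.1, -0.1, 0.7]
finger_gap: 0.0726
```

```bash
python3 - <<'E'
from h import *
w=cam('wrist'); P=cloud(w); u,v=proj(w,[.6365,-.0505,.0575]); print(topfit(w,'yellow',u,v,70,.05,.066,P))
go(.359,-.2478,.13,-43.7)
t=cam('top'); print('top',topfit(t,'red',408,268,30,.04,.06))
E
```

```text
[ 6.372e-01 -5.010e-02  5.010e-02  1.064e+03]
at [ 0.6393 -0.0507  0.1547] yaw -43.5 d [-2.25 11.2   0.74] wz 0.03 F [ 0.4  0.6 -0.6] gap 0.0724
top [ 3.586e-01 -2.465e-01  4.860e-02  5.400e+01]
```

Yellow pot stands upright in bay0 at (.637,-.050). Next, red.

Request:
jog_arm --increments '[{"dx":-0.25,"dy":1.2,"dz":0,"wx":0,"wy":0,"wz":0},{"dx":-0.5,"dy":2.5,"dz":0,"wx":0,"wy":0,"wz":0},{"dx":-0.8,"dy":3.9,"dz":0,"wx":0,"wy":0,"wz":0},{"dx":-1.1,"dy":5.3,"dz":0.2,"wx":0,"wy":0,"wz":0},{"dx":-1.4,"dy":6.7,"dz":0.4,"wx":0,"wy":0,"wz":0},{"dx":-1.7,"dy":8.1,"dz":0.6,"wx":0,"wy":0,"wz":0},{"dx":-2.0,"dy":9.5,"dz":0.7,"wx":0,"wy":0,"wz":0},{"dx":-2.2,"dy":10.5,"dz":0.7,"wx":0,"wy":0,"wz":0}]' --gripper 1

```text
time: 10.6
eef_pos: [0.3678, -0.2326, 0.1272]
ee_rot: [[0.725, -0.689, -0.004], [-0.689, -0.725, 0.002], [-0.004, 0.001, -1.0]]
contact_force: [0.2, -0.1, -0.4]
finger_gap: 0.0853
```

```bash
python3 - <<'E'
from h import *
w=cam('wrist'); P=cloud(w); u,v=proj(w,[.359,-.2477,.05]); print(u,v,topfit(w,'red',u,v,70,.042,.058,P))
go(.359,-.2477,.032,-43.7)
E
```

```text
322.5395802525544 238.60128358515743 [ 3.594e-01 -2.480e-01  4.980e-02  1.304e+03]
at [ 0.3621 -0.2349  0.1269] yaw -43.6 d [0.24 0.36 3.17] wz 0.01 F [-5.7 -1.1 -0.2] gap 0.0851
```

Request:
jog_arm --increments '[{"dx":0.2,"dy":0.3,"dz":0.5,"wx":0,"wy":0,"wz":0},{"dx":0.2,"dy":0.3,"dz":0.8,"wx":0,"wy":0,"wz":0},{"dx":0.2,"dy":0.3,"dz":0.8,"wx":0,"wy":0,"wz":0}]'

```text
time: 10.9
eef_pos: [0.3674, -0.2432, 0.1028]
ee_rot: [[0.723, -0.691, -0.004], [-0.691, -0.723, 0.003], [-0.005, 0.0, -1.0]]
contact_force: [0.0, 0.7, -0.0]
finger_gap: 0.0853
```

```bash
python3 - <<'E'
from h import *
go(.3592,-.2479,.032,-43.7)
E
```

```text
at [ 0.3674 -0.2432  0.1028] yaw -43.7 d [-0.08  0.3   2.36] wz 0.0 F [ 0.   0.7 -0. ] gap 0.0853
```

Request:
jog_arm --increments '[{"dx":-0.08,"dy":0.3,"dz":0.8,"wx":0,"wy":0,"wz":0},{"dx":-0.08,"dy":0.3,"dz":1.6,"wx":0,"wy":0,"wz":0},{"dx":-0.08,"dy":0.3,"dz":2.3,"wx":0,"wy":0,"wz":0},{"dx":-0.08,"dy":0.3,"dz":2.3,"wx":0,"wy":0,"wz":0},{"dx":-0.08,"dy":0.3,"dz":2.3,"wx":0,"wy":0,"wz":0}]'

```text
time: 11.32
eef_pos: [0.3607, -0.2475, 0.0351]
ee_rot: [[0.725, -0.689, -0.003], [-0.689, -0.725, 0.003], [-0.004, 0.0, -1.0]]
contact_force: [-0.3, 0.0, -0.4]
finger_gap: 0.0854
```

Request:
jog_arm --increments '[{"dx":0,"dy":0,"dz":0,"wx":0,"wy":0,"wz":0},{"dx":0,"dy":0,"dz":0,"wx":0,"wy":0,"wz":0},{"dx":0,"dy":0,"dz":0,"wx":0,"wy":0,"wz":0},{"dx":0,"dy":0,"dz":0,"wx":0,"wy":0,"wz":0},{"dx":0,"dy":0,"dz":0,"wx":0,"wy":0,"wz":0},{"dx":0,"dy":0,"dz":0,"wx":0,"wy":0,"wz":0}]' --gripper 0.3

```text
time: 11.82
eef_pos: [0.3621, -0.249, 0.0373]
ee_rot: [[0.725, -0.689, 0.002], [-0.689, -0.725, -0.001], [0.002, -0.0, -1.0]]
contact_force: [-0.3, 2.4, 5.3]
finger_gap: 0.0489
```

Request:
jog_arm --increments '[{"dx":0,"dy":0,"dz":-0.5,"wx":0,"wy":0,"wz":0},{"dx":0,"dy":0,"dz":-1.5,"wx":0,"wy":0,"wz":0},{"dx":0,"dy":0,"dz":-2.5,"wx":0,"wy":0,"wz":0},{"dx":0,"dy":0,"dz":-3.2,"wx":0,"wy":0,"wz":0},{"dx":0,"dy":0,"dz":-3.2,"wx":0,"wy":0,"wz":0}]'

```text
time: 12.23
eef_pos: [0.3641, -0.2508, 0.1366]
ee_rot: [[0.725, -0.689, 0.008], [-0.689, -0.725, -0.007], [0.01, -0.001, -1.0]]
contact_force: [-0.6, -0.6, -2.0]
finger_gap: 0.0492
```

```bash
python3 - <<'E'
from h import *
go(.540,-.1525,.135,-43.7)
E
```

```text
at [ 0.3641 -0.2508  0.1366] yaw -43.5 d [ 1.99 -6.41  0.08] wz 0.03 F [-0.6 -0.6 -2. ] gap 0.0492
```

Request:
jog_arm --increments '[{"dx":0.3,"dy":-0.9,"dz":0,"wx":0,"wy":0,"wz":0},{"dx":0.6,"dy":-2,"dz":0,"wx":0,"wy":0,"wz":0},{"dx":1,"dy":-3.2,"dz":0,"wx":0,"wy":0,"wz":0},{"dx":1.4,"dy":-4.4,"dz":0,"wx":0,"wy":0,"wz":0},{"dx":1.7,"dy":-5.5,"dz":0,"wx":0,"wy":0,"wz":0},{"dx":1.9,"dy":-6.2,"dz":0,"wx":0,"wy":0,"wz":0},{"dx":2.0,"dy":-6.4,"dz":0,"wx":0,"wy":0,"wz":0},{"dx":2.0,"dy":-6.4,"dz":0,"wx":0,"wy":0,"wz":0}]'

```text
time: 12.9
eef_pos: [0.5387, -0.15, 0.1314]
ee_rot: [[0.726, -0.687, 0.0], [-0.687, -0.726, -0.0], [0.0, -0.0, -1.0]]
contact_force: [0.3, -0.3, -0.6]
finger_gap: 0.049
```

```bash
python3 - <<'E'
from h import *
w=cam('wrist'); P=cloud(w); s=read_state(); u,v=proj(w,s['eef_pos'])
m=blob(w,'red',u,v,90); q=P[m]; print(s['eef_pos'],np.nanpercentile(q[:,2],[1,5,50,95,99]).round(4))
print('yellow',topfit(w,'yellow',*proj(w,[.637,-.05,.0575]),60,.05,.066,P))
go(.540,-.1525,.0445,-43.7)
E
```

```text
[ 0.53687854 -0.15051294  0.13122687] [0.0977 0.1067 0.1296 0.145  0.1455]
yellow [ 6.326e-01 -5.510e-02  4.770e-02  7.080e+02]
at [ 0.5369 -0.1505  0.1312] yaw -43.5 d [ 0.12 -0.03  2.89] wz 0.04 F [ 0.  -0.5 -0.2] gap 0.0488
```

Request:
jog_arm --increments '[{"dx":0.12,"dy":-0.03,"dz":1,"wx":0,"wy":0,"wz":0},{"dx":0.12,"dy":-0.03,"dz":1.8,"wx":0,"wy":0,"wz":0},{"dx":0.12,"dy":-0.03,"dz":2.4,"wx":0,"wy":0,"wz":0},{"dx":0.12,"dy":-0.03,"dz":2.7,"wx":0,"wy":0,"wz":0},{"dx":0.12,"dy":-0.03,"dz":2.85,"wx":0,"wy":0,"wz":0},{"dx":0.12,"dy":-0.03,"dz":2.85,"wx":0,"wy":0,"wz":0},{"dx":0.12,"dy":-0.03,"dz":2.85,"wx":0,"wy":0,"wz":0}]'

```text
time: 13.53
eef_pos: [0.5405, -0.1534, 0.047]
ee_rot: [[0.724, -0.69, 0.001], [-0.69, -0.724, -0.0], [0.001, -0.0, -1.0]]
contact_force: [1.0, -0.1, -1.3]
finger_gap: 0.049
```

Request:
jog_arm --increments '[{"dx":0,"dy":0,"dz":0,"wx":0,"wy":0,"wz":0},{"dx":0,"dy":0,"dz":0,"wx":0,"wy":0,"wz":0},{"dx":0,"dy":0,"dz":0,"wx":0,"wy":0,"wz":0},{"dx":0,"dy":0,"dz":-0.5,"wx":0,"wy":0,"wz":0},{"dx":0,"dy":0,"dz":-1.5,"wx":0,"wy":0,"wz":0},{"dx":0,"dy":0,"dz":-2.5,"wx":0,"wy":0,"wz":0},{"dx":0,"dy":0,"dz":-3.5,"wx":0,"wy":0,"wz":0},{"dx":0,"dy":0,"dz":-3.5,"wx":0,"wy":0,"wz":0}]' --gripper 0.85

```text
time: 14.2
eef_pos: [0.5447, -0.1541, 0.1579]
ee_rot: [[0.725, -0.689, 0.012], [-0.689, -0.725, -0.004], [0.011, -0.005, -1.0]]
contact_force: [0.1, 0.4, 0.5]
finger_gap: 0.0727
```

```bash
python3 - <<'E'
from h import *
w=cam('wrist','w3'); P=cloud(w)
print('red',topfit(w,'red',*proj(w,[.54,-.1525,.0575]),80,.05,.066,P))
print('yellow',topfit(w,'yellow',*proj(w,[.637,-.05,.0575]),70,.05,.066,P))
go(.549,.302,.13,-43.7)
E
```

```text
red [ 5.396e-01 -1.545e-01  5.010e-02  1.038e+03]
yellow [ 6.364e-01 -5.110e-02  4.940e-02  6.880e+02]
at [ 0.5434 -0.1537  0.1556] yaw -43.5 d [-10.33 -11.14   0.81] wz 0.03 F [ 0.7 -0.7 -0. ] gap 0.0723
```

View pics/w3.png

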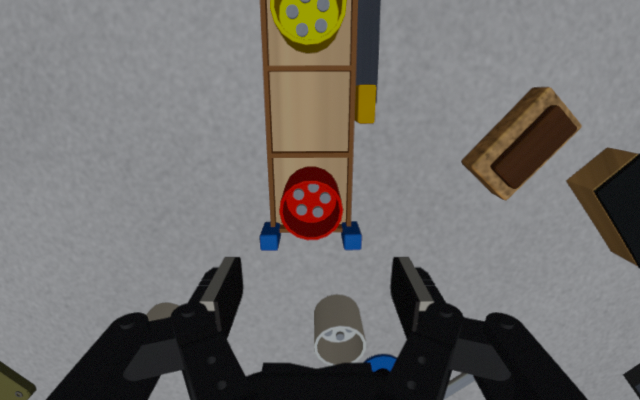

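Both pots sit in bays 0 and 2, and the tray rests on the yellow stop (366,103). On to the red lid.

Request:
jog_arm --increments '[{"dx":-0.8,"dy":-0.8,"dz":0,"wx":0,"wy":0,"wz":0},{"dx":-1.7,"dy":-1.8,"dz":0,"wx":0,"wy":0,"wz":0},{"dx":-2.6,"dy":-2.8,"dz":0,"wx":0,"wy":0,"wz":0},{"dx":-3.5,"dy":-3.8,"dz":0,"wx":0,"wy":0,"wz":0},{"dx":-4.4,"dy":-4.8,"dz":0,"wx":0,"wy":0,"wz":0},{"dx":-5.3,"dy":-5.7,"dz":0,"wx":0,"wy":0,"wz":0},{"dx":-6.2,"dy":-6.6,"dz":0,"wx":0,"wy":0,"wz":0},{"dx":-7.1,"dy":-7.6,"dz":0,"wx":0,"wy":0,"wz":0}]' --gripper 0.55

```text
time: 14.92
eef_pos: [0.5418, 0.1607, 0.1505]
ee_rot: [[0.725, -0.689, -0.002], [-0.689, -0.725, -0.001], [-0.001, 0.002, -1.0]]
contact_force: [0.5, -0.7, 0.0]
finger_gap: 0.0473
```

Request:
jog_arm --increments '[{"dx":-0.9,"dy":-1,"dz":0,"wx":0,"wy":0,"wz":0},{"dx":-1.8,"dy":-2,"dz":0,"wx":0,"wy":0,"wz":0},{"dx":-2.5,"dy":-2.8,"dz":0,"wx":0,"wy":0,"wz":0},{"dx":-3,"dy":-3.3,"dz":0.3,"wx":0,"wy":0,"wz":0},{"dx":-3.2,"dy":-3.5,"dz":0.5,"wx":0,"wy":0,"wz":0},{"dx":-3.2,"dy":-3.5,"dz":0.5,"wx":0,"wy":0,"wz":0}]'

```text
time: 15.42
eef_pos: [0.5442, 0.3028, 0.134]
ee_rot: [[0.727, -0.687, -0.004], [-0.687, -0.727, -0.002], [-0.002, 0.004, -1.0]]
contact_force: [-0.4, -0.6, -0.2]
finger_gap: 0.0475
```

```bash
cat >> h.py <<'E'
def knob(c,x,y,z0,r=60,P=None):
    """dark knob near world (x,y); points near its top height band z0..; also lid disc colour handled by topfit"""
    P=cloud(c) if P is None else P
    d=np.hypot(P[...,0]-x,P[...,1]-y)
    m=(d<.03)&(P[...,2]>z0-.004)&(P[...,2]<z0+.005)
    if m.sum()<8: return None
    q=P[m]; (a,b),R=cv2.minEnclosingCircle((q[:,:2]*1000).astype(np.float32)); return np.r_[a/1000,b/1000,2*R/1000,m.sum(),q[:,2].mean()].round(4)
E
python3 - <<'E'
from h import *
w=cam('wrist','w4'); P=cloud(w)
print('knob',knob(w,.549,.302,.033,P=P)); u,v=proj(w,[.549,.302,.011]); print(u,v,'disc',topfit(w,'red',u,v,80,.004,.017,P))
go(.549,.302,.027,-43.7)
E
```

```text
knob [5.500e-01 3.036e-01 1.980e-02 5.080e+02 3.350e-02]
321.56541665972316 192.69024787809454 disc [5.499e-01 3.034e-01 5.150e-02 2.240e+03]
at [0.5445 0.3012 0.1346] yaw -43.4 d [ 0.09 -0.14  3.59] wz 0.04 F [ 0.4 -1.1 -0.1] gap 0.0469
```

View pics/w4.png

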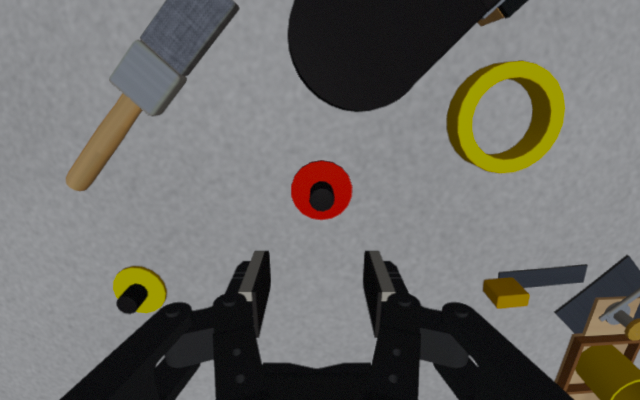

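Lid knob at (550,303.5) mm, 20 mm across, top at 33 mm, all consistent. I'll descend in two stages.

Request:
jog_arm --increments '[{"dx":0.08,"dy":-0.18,"dz":0.8,"wx":0,"wy":0,"wz":0},{"dx":0.08,"dy":-0.18,"dz":1.8,"wx":0,"wy":0,"wz":0},{"dx":0.08,"dy":-0.18,"dz":2.6,"wx":0,"wy":0,"wz":0},{"dx":0.08,"dy":-0.18,"dz":2.8,"wx":0,"wy":0,"wz":0},{"dx":0.08,"dy":-0.18,"dz":2.8,"wx":0,"wy":0,"wz":0},{"dx":0.08,"dy":-0.18,"dz":2.8,"wx":0,"wy":0,"wz":0}]'

```text
time: 15.97
eef_pos: [0.5519, 0.3025, 0.0529]
ee_rot: [[0.724, -0.69, -0.0], [-0.69, -0.724, -0.0], [0.0, 0.0, -1.0]]
contact_force: [1.2, -0.4, 0.5]
finger_gap: 0.047
```

```bash
python3 - <<'E'
from h import *
go(.550,.3035,.027,-43.7)
E
```

```text
at [0.5519 0.3025 0.0529] yaw -43.6 d [-0.07  0.02  0.86] wz 0.01 F [ 1.2 -0.4  0.5] gap 0.047
```

Request:
jog_arm --increments '[{"dx":-0.06,"dy":0.02,"dz":0.5,"wx":0,"wy":0,"wz":0},{"dx":-0.06,"dy":0.02,"dz":0.86,"wx":0,"wy":0,"wz":0},{"dx":-0.06,"dy":0.02,"dz":0.86,"wx":0,"wy":0,"wz":0},{"dx":-0.06,"dy":0.02,"dz":0.86,"wx":0,"wy":0,"wz":0}]'

```text
time: 16.3
eef_pos: [0.5498, 0.3043, 0.0271]
ee_rot: [[0.725, -0.689, -0.0], [-0.689, -0.725, -0.0], [0.0, 0.0, -1.0]]
contact_force: [-0.1, -0.6, -0.2]
finger_gap: 0.0469
```

Request:
jog_arm --increments '[{"dx":0,"dy":0,"dz":0,"wx":0,"wy":0,"wz":0},{"dx":0,"dy":0,"dz":0,"wx":0,"wy":0,"wz":0},{"dx":0,"dy":0,"dz":0,"wx":0,"wy":0,"wz":0},{"dx":0,"dy":0,"dz":0,"wx":0,"wy":0,"wz":0},{"dx":0,"dy":0,"dz":0,"wx":0,"wy":0,"wz":0}]' --gripper 0

```text
time: 16.72
eef_pos: [0.5505, 0.3049, 0.0277]
ee_rot: [[0.725, -0.689, 0.002], [-0.689, -0.725, 0.001], [0.001, -0.002, -1.0]]
contact_force: [-1.1, -0.4, 5.8]
finger_gap: 0.0182
```

Request:
jog_arm --increments '[{"dx":0,"dy":0,"dz":-0.5,"wx":0,"wy":0,"wz":0},{"dx":0,"dy":0,"dz":-1.5,"wx":0,"wy":0,"wz":0},{"dx":0,"dy":0,"dz":-2.5,"wx":0,"wy":0,"wz":0},{"dx":0,"dy":0,"dz":-3.7,"wx":0,"wy":0,"wz":0},{"dx":0,"dy":0,"dz":-4,"wx":0,"wy":0,"wz":0},{"dx":0,"dy":0,"dz":-4,"wx":0,"wy":0,"wz":0}]'

```text
time: 17.22
eef_pos: [0.5521, 0.3057, 0.1505]
ee_rot: [[0.725, -0.689, 0.007], [-0.689, -0.725, 0.003], [0.003, -0.007, -1.0]]
contact_force: [0.2, 0.7, -1.0]
finger_gap: 0.0185
```

```bash
python3 - <<'E'
from h import *
w=cam('wrist'); P=cloud(w); s=read_state(); p=s['eef_pos']; u,v=proj(w,p)
m=blob(w,'red',u,v,120); q=P[m]; q=q[~np.isnan(q[:,2])]; print(p,len(q),np.percentile(q[:,2],[1,50,99]).round(4),cv2.minEnclosingCircle((q[:,:2]*1000).astype(np.float32)))
c,_,vt=np.linalg.svd(q-q.mean(0),full_matrices=False); print('disc normal',vt[2].round(3))
go(.5396,-.1545,.15,-43.7)
E
```

```text
[0.55057444 0.30496177 0.14801217] 2897 [0.1321 0.1346 0.1533] ((513.3575439453125, 273.55218505859375), 74.9433364868164)
disc normal [-0.003  0.012  1.   ]
at [0.5506 0.305  0.148 ] yaw -43.6 d [10.29 11.35 -0.09] wz 0.02 F [-0.5 -0.2 -0.6] gap 0.0185
```

Request:
jog_arm --increments '[{"dx":0.7,"dy":0.8,"dz":0,"wx":0,"wy":0,"wz":0},{"dx":1.6,"dy":1.8,"dz":0,"wx":0,"wy":0,"wz":0},{"dx":2.5,"dy":2.8,"dz":0,"wx":0,"wy":0,"wz":0},{"dx":3.4,"dy":3.8,"dz":0,"wx":0,"wy":0,"wz":0},{"dx":4.3,"dy":4.8,"dz":0,"wx":0,"wy":0,"wz":0},{"dx":5.2,"dy":5.7,"dz":0,"wx":0,"wy":0,"wz":0},{"dx":6.1,"dy":6.7,"dz":0,"wx":0,"wy":0,"wz":0},{"dx":7.0,"dy":7.7,"dz":0,"wx":0,"wy":0,"wz":0}]'

```text
time: 17.93
eef_pos: [0.5407, -0.0091, 0.1442]
ee_rot: [[0.725, -0.689, -0.005], [-0.689, -0.725, 0.001], [-0.004, 0.003, -1.0]]
contact_force: [0.8, -0.5, 0.8]
finger_gap: 0.0184
```

Request:
jog_arm --increments '[{"dx":0.9,"dy":1,"dz":0,"wx":0,"wy":0,"wz":0},{"dx":1.8,"dy":2,"dz":0,"wx":0,"wy":0,"wz":0},{"dx":2.6,"dy":2.9,"dz":0,"wx":0,"wy":0,"wz":0},{"dx":3.1,"dy":3.4,"dz":0,"wx":0,"wy":0,"wz":0},{"dx":3.3,"dy":3.65,"dz":0,"wx":0,"wy":0,"wz":0},{"dx":3.3,"dy":3.65,"dz":0,"wx":0,"wy":0,"wz":0},{"dx":3.3,"dy":3.65,"dz":0,"wx":0,"wy":0,"wz":0}]'

```text
time: 18.52
eef_pos: [0.5379, -0.1543, 0.1451]
ee_rot: [[0.724, -0.69, -0.003], [-0.69, -0.724, 0.002], [-0.004, 0.001, -1.0]]
contact_force: [-0.5, -0.0, -0.2]
finger_gap: 0.0184
```

```bash
cat >> h.py <<'E'
def held(c,col,P=None):
    """disc of a held lid: tilt normal, height, circle centre (rim points fitted with fitEllipse)"""
    P=cloud(c) if P is None else P; p=np.array(read_state()['eef_pos'])
    m=blob(c,col,*proj(c,p-[0,0,.015]),130)&(abs(P[...,2]-(p[2]-.015))<.01)
    n,l,st,_=cv2.connectedComponentsWithStats(m.astype(np.uint8)); k=1+st[1:,4].argmax(); q=P[l==k]
    _,_,vt=np.linalg.svd(q-q.mean(0),full_matrices=False); (x,y),r=cv2.minEnclosingCircle((q[:,:2]*1000).astype(np.float32))
    print('held: centre',round(x/1000,4),round(y/1000,4),'dia',round(2*r),'top z',np.median(q[:,2]).round(4),'normal',vt[2].round(3),'rel TCP',(np.r_[x/1000,y/1000,np.median(q[:,2])]-p).round(4))
E
python3 - <<'E'
from h import *
w=cam('wrist','w5'); P=cloud(w); held(w,'red',P)
p=[.5396,-.1545,.0575]; m=(abs(P[...,2]-.0575)<.007)&(np.hypot(P[...,0]-p[0],P[...,1]-p[1])<.032); q=P[m]; print('pot',len(q),cv2.minEnclosingCircle((q[:,:2]*1000).astype(np.float32)))
go(.5396,-.1545,.1,-43.7)
E
```

```text
held: centre 0.5388 -0.1533 dia 51 top z 0.1291 normal [0.054 0.05  0.997] rel TCP [ 0.0006  0.0003 -0.0163]
pot 700 ((539.7088012695312, -154.45738220214844), 24.994783401489258)
at [ 0.5381 -0.1536  0.1454] yaw -43.5 d [ 0.06 -0.01  1.51] wz 0.03 F [ 0.2  0.7 -0.6] gap 0.0184
```

View pics/w5.png

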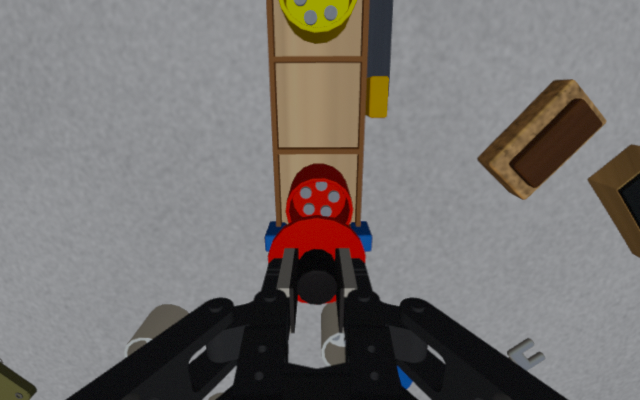

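Held lid is level, centred within 1 mm, and aligned with the pot (320,195). Lower it in two stages.

Request:
jog_arm --increments '[{"dx":0.05,"dy":0,"dz":0.8,"wx":0,"wy":0,"wz":0},{"dx":0.05,"dy":0,"dz":1.5,"wx":0,"wy":0,"wz":0},{"dx":0.05,"dy":0,"dz":1.8,"wx":0,"wy":0,"wz":0},{"dx":0.05,"dy":0,"dz":1.8,"wx":0,"wy":0,"wz":0},{"dx":0.05,"dy":0,"dz":1.8,"wx":0,"wy":0,"wz":0},{"dx":0.05,"dy":0,"dz":1.8,"wx":0,"wy":0,"wz":0}]'

```text
time: 19.07
eef_pos: [0.5409, -0.1555, 0.0934]
ee_rot: [[0.725, -0.688, 0.001], [-0.688, -0.725, -0.0], [0.001, -0.001, -1.0]]
contact_force: [-0.1, 0.0, -0.7]
finger_gap: 0.0185
```

```bash
python3 - <<'E'
from h import *
go(.5391,-.1547,.0788,-43.7)
E
```

```text
at [ 0.5409 -0.1555  0.0934] yaw -43.5 d [-0.06  0.02  0.49] wz 0.03 F [-0.1  0.  -0.7] gap 0.0185
```

Request:
jog_arm --increments '[{"dx":-0.06,"dy":0.02,"dz":0.15,"wx":0,"wy":0,"wz":0},{"dx":-0.06,"dy":0.02,"dz":0.3,"wx":0,"wy":0,"wz":0},{"dx":-0.06,"dy":0.02,"dz":0.42,"wx":0,"wy":0,"wz":0},{"dx":-0.06,"dy":0.02,"dz":0.48,"wx":0,"wy":0,"wz":0},{"dx":-0.06,"dy":0.02,"dz":0.48,"wx":0,"wy":0,"wz":0}]'

```text
time: 19.48
eef_pos: [0.539, -0.1559, 0.0791]
ee_rot: [[0.725, -0.689, 0.001], [-0.689, -0.725, -0.001], [0.002, -0.0, -1.0]]
contact_force: [-0.7, -0.7, 5.6]
finger_gap: 0.0181
```

Request:
jog_arm --increments '[{"dx":0,"dy":0,"dz":0,"wx":0,"wy":0,"wz":0},{"dx":0,"dy":0,"dz":0,"wx":0,"wy":0,"wz":0},{"dx":0,"dy":0,"dz":0,"wx":0,"wy":0,"wz":0},{"dx":0,"dy":0,"dz":-0.3,"wx":0,"wy":0,"wz":0},{"dx":0,"dy":0,"dz":-1.0,"wx":0,"wy":0,"wz":0},{"dx":0,"dy":0,"dz":-2.0,"wx":0,"wy":0,"wz":0},{"dx":0,"dy":0,"dz":-2.5,"wx":0,"wy":0,"wz":0}]' --gripper 0.55

```text
time: 20.07
eef_pos: [0.5396, -0.1558, 0.1561]
ee_rot: [[0.725, -0.689, 0.003], [-0.689, -0.725, -0.001], [0.003, -0.001, -1.0]]
contact_force: [0.5, 0.9, 0.1]
finger_gap: 0.0471
```

```bash
python3 - <<'E'
from h import *
w=cam('wrist'); P=cloud(w)
print('knob',knob(w,.54,-.1545,.0845,P=P)); print('disc',topfit(w,'red',*proj(w,[.54,-.1545,.0625]),100,.058,.068,P))
print('yellow',topfit(w,'yellow',*proj(w,[.637,-.05,.0575]),60,.05,.066,P))
go(.353,.350,.15,-43.7)
E
```

```text
knob [ 5.382e-01 -1.569e-01  1.980e-02  6.300e+02  8.490e-02]
disc [ 5.388e-01 -1.566e-01  5.340e-02  2.779e+03]
yellow [ 6.34e-01 -5.35e-02  4.85e-02  6.11e+02]
at [ 0.5413 -0.1563  0.1586] yaw -43.6 d [-16.18  -7.91   0.19] wz 0.02 F [ 1.1 -0.4  2.2] gap 0.0469
```

Red lid is seated: knob top 85 mm, about 3 mm off centre (limit 7). Next, the yellow lid.

Request:
jog_arm --increments '[{"dx":-1,"dy":-0.5,"dz":0,"wx":0,"wy":0,"wz":0},{"dx":-2.2,"dy":-1.1,"dz":0,"wx":0,"wy":0,"wz":0},{"dx":-3.4,"dy":-1.65,"dz":0,"wx":0,"wy":0,"wz":0},{"dx":-4.6,"dy":-2.25,"dz":0,"wx":0,"wy":0,"wz":0},{"dx":-5.8,"dy":-2.85,"dz":0,"wx":0,"wy":0,"wz":0},{"dx":-7,"dy":-3.4,"dz":0,"wx":0,"wy":0,"wz":0},{"dx":-8.2,"dy":-4,"dz":0,"wx":0,"wy":0,"wz":0},{"dx":-9.4,"dy":-4.6,"dz":0,"wx":0,"wy":0,"wz":0}]'

```text
time: 20.78
eef_pos: [0.4281, 0.1404, 0.1535]
ee_rot: [[0.724, -0.69, 0.0], [-0.69, -0.724, 0.0], [0.0, -0.0, -1.0]]
contact_force: [1.5, 0.8, 0.5]
finger_gap: 0.0473
```

Request:
jog_arm --increments '[{"dx":-1.1,"dy":-0.55,"dz":0,"wx":0,"wy":0,"wz":0},{"dx":-2.2,"dy":-1.1,"dz":0,"wx":0,"wy":0,"wz":0},{"dx":-3.4,"dy":-1.65,"dz":0,"wx":0,"wy":0,"wz":0},{"dx":-4.6,"dy":-2.25,"dz":0.2,"wx":0,"wy":0,"wz":0},{"dx":-5.6,"dy":-2.75,"dz":0.5,"wx":0,"wy":0,"wz":0},{"dx":-6.3,"dy":-3.1,"dz":0.8,"wx":0,"wy":0,"wz":0},{"dx":-6.7,"dy":-3.3,"dz":0.8,"wx":0,"wy":0,"wz":0},{"dx":-6.7,"dy":-3.3,"dz":0.8,"wx":0,"wy":0,"wz":0}]'

```text
time: 21.45
eef_pos: [0.3506, 0.3517, 0.1289]
ee_rot: [[0.727, -0.687, -0.001], [-0.687, -0.727, 0.001], [-0.001, -0.0, -1.0]]
contact_force: [0.6, -0.2, -0.6]
finger_gap: 0.047
```

```bash
python3 - <<'E'
from h import *
w=cam('wrist'); P=cloud(w)
print('knob',knob(w,.353,.350,.033,P=P)); u,v=proj(w,[.353,.35,.011]); print(u,v,'disc',topfit(w,'yellow',u,v,80,.004,.017,P))
go(.353,.350,.055,-43.7)
E
```

```text
knob [3.547e-01 3.505e-01 2.000e-02 5.210e+02 3.350e-02]
320.2338028623369 197.72106614611928 disc [3.547e-01 3.505e-01 5.160e-02 2.296e+03]
at [0.3511 0.3503 0.1291] yaw -43.4 d [ 0.05 -0.04  2.47] wz 0.05 F [-0.1 -0.6 -0. ] gap 0.0472
```

Request:
jog_arm --increments '[{"dx":0.06,"dy":-0.06,"dz":0.8,"wx":0,"wy":0,"wz":0},{"dx":0.06,"dy":-0.06,"dz":1.7,"wx":0,"wy":0,"wz":0},{"dx":0.06,"dy":-0.06,"dz":2.4,"wx":0,"wy":0,"wz":0},{"dx":0.06,"dy":-0.06,"dz":2.5,"wx":0,"wy":0,"wz":0},{"dx":0.06,"dy":-0.06,"dz":2.5,"wx":0,"wy":0,"wz":0},{"dx":0.06,"dy":-0.06,"dz":2.5,"wx":0,"wy":0,"wz":0}]'

```text
time: 22.0
eef_pos: [0.355, 0.3489, 0.0549]
ee_rot: [[0.724, -0.69, 0.0], [-0.69, -0.724, 0.0], [0.0, -0.0, -1.0]]
contact_force: [-0.0, 0.5, -0.3]
finger_gap: 0.0471
```

```bash
python3 - <<'E'
from h import *
go(.3547,.3505,.027,-43.7)
E
```

```text
at [0.355  0.3489 0.0549] yaw -43.6 d [-0.04 -0.03  0.93] wz 0.01 F [-0.   0.5 -0.3] gap 0.0471
```

Request:
jog_arm --increments '[{"dx":-0.04,"dy":-0.03,"dz":0.5,"wx":0,"wy":0,"wz":0},{"dx":-0.04,"dy":-0.03,"dz":0.93,"wx":0,"wy":0,"wz":0},{"dx":-0.04,"dy":-0.03,"dz":0.93,"wx":0,"wy":0,"wz":0},{"dx":-0.04,"dy":-0.03,"dz":0.93,"wx":0,"wy":0,"wz":0}]'

```text
time: 22.33
eef_pos: [0.3545, 0.3508, 0.0273]
ee_rot: [[0.724, -0.689, 0.001], [-0.689, -0.724, 0.001], [0.0, -0.001, -1.0]]
contact_force: [-0.2, 0.2, 0.3]
finger_gap: 0.0468
```

Request:
jog_arm --increments '[{"dx":0,"dy":0,"dz":0,"wx":0,"wy":0,"wz":0},{"dx":0,"dy":0,"dz":0,"wx":0,"wy":0,"wz":0},{"dx":0,"dy":0,"dz":0,"wx":0,"wy":0,"wz":0},{"dx":0,"dy":0,"dz":0,"wx":0,"wy":0,"wz":0},{"dx":0,"dy":0,"dz":0,"wx":0,"wy":0,"wz":0}]' --gripper 0

```text
time: 22.75
eef_pos: [0.3548, 0.3513, 0.0276]
ee_rot: [[0.725, -0.689, 0.002], [-0.689, -0.725, 0.002], [0.0, -0.002, -1.0]]
contact_force: [-0.7, -0.7, 5.9]
finger_gap: 0.0186
```

Request:
jog_arm --increments '[{"dx":0,"dy":0,"dz":-0.5,"wx":0,"wy":0,"wz":0},{"dx":0,"dy":0,"dz":-1.5,"wx":0,"wy":0,"wz":0},{"dx":0,"dy":0,"dz":-2.7,"wx":0,"wy":0,"wz":0},{"dx":0,"dy":0,"dz":-3.9,"wx":0,"wy":0,"wz":0},{"dx":0,"dy":0,"dz":-5,"wx":0,"wy":0,"wz":0},{"dx":0,"dy":0,"dz":-5,"wx":0,"wy":0,"wz":0}]'

```text
time: 23.25
eef_pos: [0.3575, 0.3537, 0.1835]
ee_rot: [[0.725, -0.689, 0.011], [-0.689, -0.725, 0.009], [0.002, -0.014, -1.0]]
contact_force: [1.0, 1.7, 0.4]
finger_gap: 0.0184
```

```bash
python3 - <<'E'
from h import *
w=cam('wrist'); held(w,'yellow')
t=cam('top'); P=cloud(t); print('top yellow pot',topfit(t,'yellow',*proj(t,[.637,-.05,.0575]),16,.045,.068,P,own=False))
go(.637,-.0505,.18,-43.7)
E
```

```text
held: centre 0.3577 0.3542 dia 51 top z 0.1678 normal [0.017 0.022 1.   ] rel TCP [ 0.0013  0.0014 -0.013 ]
top yellow pot [ 6.366e-01 -5.020e-02  5.080e-02  9.600e+01]
at [0.3549 0.3515 0.1785] yaw -43.6 d [16.05  3.23 -0.06] wz 0.02 F [-0.9  0.3 -1. ] gap 0.0184
```

Request:
jog_arm --increments '[{"dx":1.1,"dy":0.22,"dz":0,"wx":0,"wy":0,"wz":0},{"dx":2.3,"dy":0.46,"dz":0,"wx":0,"wy":0,"wz":0},{"dx":3.6,"dy":0.72,"dz":0,"wx":0,"wy":0,"wz":0},{"dx":4.9,"dy":0.98,"dz":0,"wx":0,"wy":0,"wz":0},{"dx":6.2,"dy":1.24,"dz":0,"wx":0,"wy":0,"wz":0},{"dx":7.5,"dy":1.5,"dz":0,"wx":0,"wy":0,"wz":0},{"dx":8.8,"dy":1.77,"dz":0,"wx":0,"wy":0,"wz":0},{"dx":10.1,"dy":2.03,"dz":0,"wx":0,"wy":0,"wz":0}]'

```text
time: 24.02
eef_pos: [0.5309, 0.0959, 0.1744]
ee_rot: [[0.725, -0.689, -0.004], [-0.689, -0.725, -0.0], [-0.003, 0.003, -1.0]]
contact_force: [1.1, 1.4, 0.7]
finger_gap: 0.0182
```

Request:
jog_arm --increments '[{"dx":1.2,"dy":0.24,"dz":0,"wx":0,"wy":0,"wz":0},{"dx":2.4,"dy":0.48,"dz":0,"wx":0,"wy":0,"wz":0},{"dx":3.6,"dy":0.72,"dz":0,"wx":0,"wy":0,"wz":0},{"dx":4.7,"dy":0.95,"dz":0.3,"wx":0,"wy":0,"wz":0},{"dx":5.5,"dy":1.1,"dz":0.8,"wx":0,"wy":0,"wz":0},{"dx":5.95,"dy":1.2,"dz":1.2,"wx":0,"wy":0,"wz":0},{"dx":5.95,"dy":1.2,"dz":1.2,"wx":0,"wy":0,"wz":0},{"dx":5.95,"dy":1.2,"dz":1.2,"wx":0,"wy":0,"wz":0}]'

```text
time: 24.68
eef_pos: [0.6341, -0.051, 0.1375]
ee_rot: [[0.724, -0.69, -0.006], [-0.69, -0.724, 0.002], [-0.006, 0.003, -1.0]]
contact_force: [-0.6, -0.8, -1.0]
finger_gap: 0.0184
```

```bash
python3 - <<'E'
from h import *
w=cam('wrist'); P=cloud(w); held(w,'yellow',P)
p=[.6368,-.0503,.0575]; m=(abs(P[...,2]-.0575)<.007)&(np.hypot(P[...,0]-p[0],P[...,1]-p[1])<.036); q=P[m]; print('pot',len(q),cv2.minEnclosingCircle((q[:,:2]*1000).astype(np.float32)))
go(.6365,-.0505,.0934,-43.7)
E
```

```text
held: centre 0.6349 -0.0497 dia 51 top z 0.1216 normal [0.054 0.049 0.997] rel TCP [ 0.0005  0.0005 -0.0171]
pot 729 ((637.6947631835938, -50.18346405029297), 24.79161834716797)
at [ 0.6343 -0.0503  0.1387] yaw -43.6 d [ 0.06 -0.05  1.51] wz 0.02 F [-0.2 -0.5  0.4] gap 0.0188
```

Request:
jog_arm --increments '[{"dx":0.04,"dy":-0.04,"dz":0.6,"wx":0,"wy":0,"wz":0},{"dx":0.04,"dy":-0.04,"dz":1.2,"wx":0,"wy":0,"wz":0},{"dx":0.04,"dy":-0.04,"dz":1.5,"wx":0,"wy":0,"wz":0},{"dx":0.04,"dy":-0.04,"dz":1.5,"wx":0,"wy":0,"wz":0},{"dx":0.04,"dy":-0.04,"dz":1.5,"wx":0,"wy":0,"wz":0},{"dx":0.04,"dy":-0.04,"dz":1.5,"wx":0,"wy":0,"wz":0}]'

```text
time: 25.23
eef_pos: [0.6383, -0.0506, 0.0964]
ee_rot: [[0.725, -0.688, 0.001], [-0.688, -0.725, -0.0], [0.001, -0.001, -1.0]]
contact_force: [0.1, -0.0, -1.4]
finger_gap: 0.0184
```

```bash
python3 - <<'E'
from h import *
w=cam('wrist'); held(w,'yellow')
go(.6365,-.0507,.0790,-43.7)
E
```

```text
held: centre 0.6391 -0.0496 dia 51 top z 0.0805 normal [0.046 0.051 0.998] rel TCP [ 0.0005  0.0012 -0.0161]
at [ 0.6386 -0.0508  0.0966] yaw -43.5 d [-0.05  0.05  0.59] wz 0.03 F [ 0.3 -0.2 -0.3] gap 0.0181
```

Request:
jog_arm --increments '[{"dx":-0.05,"dy":0.04,"dz":0.2,"wx":0,"wy":0,"wz":0},{"dx":-0.05,"dy":0.04,"dz":0.4,"wx":0,"wy":0,"wz":0},{"dx":-0.05,"dy":0.04,"dz":0.53,"wx":0,"wy":0,"wz":0},{"dx":-0.05,"dy":0.04,"dz":0.58,"wx":0,"wy":0,"wz":0},{"dx":-0.05,"dy":0.04,"dz":0.58,"wx":0,"wy":0,"wz":0}]'

```text
time: 25.7
eef_pos: [0.6357, -0.0511, 0.0791]
ee_rot: [[0.725, -0.689, -0.0], [-0.689, -0.725, -0.0], [-0.0, 0.0, -1.0]]
contact_force: [-2.9, 0.1, 9.7]
finger_gap: 0.0184
```

Request:
jog_arm --increments '[{"dx":0,"dy":0,"dz":0,"wx":0,"wy":0,"wz":0},{"dx":0,"dy":0,"dz":0,"wx":0,"wy":0,"wz":0},{"dx":0,"dy":0,"dz":0,"wx":0,"wy":0,"wz":0},{"dx":0,"dy":0,"dz":-0.3,"wx":0,"wy":0,"wz":0},{"dx":0,"dy":0,"dz":-1.0,"wx":0,"wy":0,"wz":0},{"dx":0,"dy":0,"dz":-2.0,"wx":0,"wy":0,"wz":0},{"dx":0,"dy":0,"dz":-3,"wx":0,"wy":0,"wz":0}]' --gripper 0.55

```text
time: 26.28
eef_pos: [0.6351, -0.0509, 0.1681]
ee_rot: [[0.725, -0.689, -0.003], [-0.689, -0.725, 0.0], [-0.002, 0.002, -1.0]]
contact_force: [0.3, -1.4, -0.2]
finger_gap: 0.0471
```

```bash
python3 - <<'E'
from h import *
w=cam('wrist'); P=cloud(w)
print('knob y',knob(w,.637,-.05,.0845,P=P)); print('disc',topfit(w,'yellow',*proj(w,[.637,-.05,.0625]),100,.058,.068,P))
t=cam('top'); Q=cloud(t); print('top: knob r',knob(t,.5385,-.1565,.0845,P=Q),'knob y',knob(t,.637,-.05,.0845,P=Q))
go(.56,-.32,.17,-43.7)
E
```

```text
knob y [ 6.354e-01 -5.140e-02  1.990e-02  5.710e+02  8.500e-02]
disc [ 6.361e-01 -5.170e-02  5.350e-02  2.594e+03]
top: knob r [ 5.372e-01 -1.563e-01  1.900e-02  4.500e+01  8.500e-02] knob y [ 6.341e-01 -5.220e-02  1.940e-02  3.900e+01  8.440e-02]
at [ 0.6399 -0.0516  0.174 ] yaw -43.6 d [4.23 8.32 0.12] wz 0.02 F [1.  0.4 1.3] gap 0.0474
```

Both lids are seated (knob tops 85 mm, offsets <3 mm), with the tray still at the right stop. Next: close the gripper, turn the tool square to the tray and go outside corner_r for the return push.

Request:
jog_arm --increments '[{"dx":0,"dy":0,"dz":-0.5,"wx":0,"wy":0,"wz":-1.15},{"dx":0.6,"dy":1.2,"dz":-0.5,"wx":0,"wy":0,"wz":-2.3},{"dx":1.1,"dy":2.4,"dz":-0.5,"wx":0,"wy":0,"wz":-3.45},{"dx":1.6,"dy":3.6,"dz":-0.5,"wx":0,"wy":0,"wz":-4.6},{"dx":2.1,"dy":4.8,"dz":-0.5,"wx":0,"wy":0,"wz":-5.75},{"dx":2.5,"dy":5.9,"dz":-0.5,"wx":0,"wy":0,"wz":-6.9},{"dx":2.5,"dy":5.9,"dz":-0.5,"wx":0,"wy":0,"wz":-8.05},{"dx":2.5,"dy":5.9,"dz":-0.5,"wx":0,"wy":0,"wz":-9.2}]' --gripper 0

```text
time: 27.05
eef_pos: [0.567, -0.2335, 0.1825]
ee_rot: [[0.979, 0.204, -0.001], [0.204, -0.979, 0.0], [-0.001, -0.0, -1.0]]
contact_force: [0.5, 0.7, 0.1]
finger_gap: -0.0003
```

Request:
jog_arm --increments '[{"dx":0,"dy":0,"dz":0,"wx":0,"wy":0,"wz":-1.15},{"dx":0,"dy":0,"dz":0,"wx":0,"wy":0,"wz":-2.3},{"dx":0,"dy":0,"dz":0,"wx":0,"wy":0,"wz":-3.45},{"dx":0,"dy":0,"dz":0,"wx":0,"wy":0,"wz":-4.6},{"dx":0,"dy":0,"dz":0,"wx":0,"wy":0,"wz":-5.78},{"dx":0,"dy":0,"dz":0,"wx":0,"wy":0,"wz":-5.78},{"dx":0,"dy":0,"dz":0,"wx":0,"wy":0,"wz":-5.78}]'

```text
time: 27.63
eef_pos: [0.5682, -0.2309, 0.1826]
ee_rot: [[0.693, 0.721, -0.001], [0.721, -0.693, 0.0], [-0.0, -0.001, -1.0]]
contact_force: [0.1, -0.4, -0.6]
finger_gap: 0.0002
```

```bash
python3 - <<'E'
from h import *
go(.571,-.234,.036,46.3)
w=cam('wrist','w6'); P=cloud(w)
print('knob y',knob(w,.6355,-.0515,.0845,P=P),'r',knob(w,.538,-.1567,.0845,P=P)); u,v=proj(w,[.5395,-.2065,.036]); print(u,v,topfit(w,'blue',u,v,25,.03,.042,P))
E
```

```text
at [ 0.5682 -0.2309  0.1826] yaw 46.1 d [-0.01  0.14  4.89] wz -0.03 F [ 0.1 -0.4 -0.6] gap 0.0002
knob y [ 6.344e-01 -5.200e-02  2.100e-02  6.560e+02  8.470e-02] r [ 5.381e-01 -1.571e-01  1.950e-02  6.130e+02  8.510e-02]
313.70072315479 147.0320750538636 [ 5.406e-01 -2.070e-01  1.970e-02  3.130e+02]
```

View pics/w6.png

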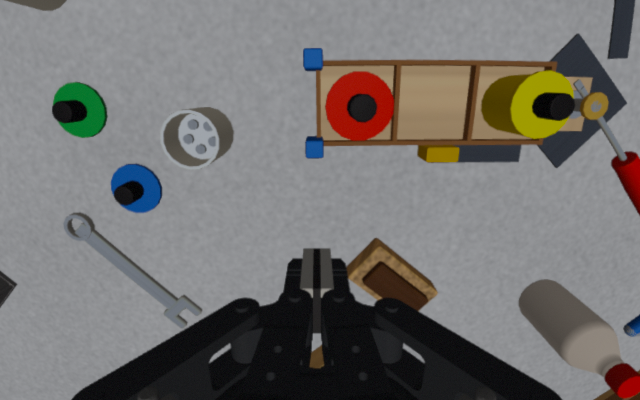

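Both lids are seated. The tray is on its stop and the closed fingers are aligned with corner_r (314,147). Lower and begin the push.

Request:
jog_arm --increments '[{"dx":0,"dy":0.14,"dz":1.2,"wx":0,"wy":0,"wz":0},{"dx":0,"dy":0.14,"dz":2.4,"wx":0,"wy":0,"wz":0},{"dx":0,"dy":0.14,"dz":3.6,"wx":0,"wy":0,"wz":0},{"dx":0,"dy":0.14,"dz":4.6,"wx":0,"wy":0,"wz":0},{"dx":0,"dy":0.14,"dz":4.9,"wx":0,"wy":0,"wz":0},{"dx":0,"dy":0.14,"dz":4.9,"wx":0,"wy":0,"wz":0}]'

```text
time: 28.18
eef_pos: [0.5692, -0.2328, 0.033]
ee_rot: [[0.692, 0.722, -0.006], [0.722, -0.692, 0.003], [-0.002, -0.006, -1.0]]
contact_force: [-0.3, 0.6, -0.2]
finger_gap: -0.0004
```

Request:
jog_arm --increments '[{"dx":0,"dy":-0.2,"dz":0,"wx":0,"wy":0,"wz":0},{"dx":0,"dy":-0.35,"dz":0,"wx":0,"wy":0,"wz":0},{"dx":0,"dy":-0.5,"dz":0,"wx":0,"wy":0,"wz":0},{"dx":0,"dy":-0.6,"dz":0,"wx":0,"wy":0,"wz":0},{"dx":0,"dy":-0.65,"dz":0,"wx":0,"wy":0,"wz":0}]'

```text
time: 28.6
eef_pos: [0.5574, -0.2201, 0.0374]
ee_rot: [[0.691, 0.723, 0.002], [0.723, -0.691, -0.001], [0.001, 0.002, -1.0]]
contact_force: [-0.7, 0.4, 0.5]
finger_gap: -0.0001
```

```bash
python3 - <<'E'
from h import *
go(.555,-.218,.036,46.3)
E
```

```text
at [ 0.5574 -0.2201  0.0374] yaw 46.3 d [-0.   -0.11  0.05] wz 0.0 F [-0.7  0.4  0.5] gap -0.0001
```

Request:
jog_arm --increments '[{"dx":-0.03,"dy":-0.12,"dz":0,"wx":0,"wy":0,"wz":0.15},{"dx":-0.08,"dy":-0.3,"dz":0,"wx":0,"wy":0,"wz":0.35},{"dx":-0.105,"dy":-0.5,"dz":0,"wx":0,"wy":0,"wz":0.6},{"dx":-0.146,"dy":-0.757,"dz":0,"wx":0,"wy":0,"wz":0.9},{"dx":-0.179,"dy":-1.01,"dz":0,"wx":0,"wy":0,"wz":1.19},{"dx":-0.2,"dy":-1.27,"dz":0,"wx":0,"wy":0,"wz":1.49},{"dx":-0.22,"dy":-1.53,"dz":0,"wx":0,"wy":0,"wz":1.79},{"dx":-0.23,"dy":-1.78,"dz":0,"wx":0,"wy":0,"wz":2.09}]'

```text
time: 29.27
eef_pos: [0.5138, -0.1888, 0.0363]
ee_rot: [[0.833, 0.554, 0.001], [0.554, -0.833, -0.001], [0.0, 0.001, -1.0]]
contact_force: [0.3, -2.1, 1.5]
finger_gap: -0.0001
```

```bash
cat >> h.py <<'E'
def arc():
    s=read_state(); R=np.array(s['ee_rot']); p=R.T@(np.array(s['eef_pos'])-[.680,-.003,0])
    print('tool-frame pos rel pin (want -.243,.058)',p[:2].round(4),'z',s['eef_pos'][2].round(4),'yaw',np.arctan2(R[1,0],R[0,0]).round(3),'F',np.round(R.T@s['contact_force'],1),'t',s['time'])
E
python3 - <<'E'
from h import *
arc(); w=cam('wrist','w7'); P=cloud(w); 
E
```

```text
tool-frame pos rel pin (want -.243,.058) [-0.2412  0.0627] z 0.0363 yaw 0.587 F [-0.9  1.9 -1.5] t 29.2667
```

View pics/w7.png

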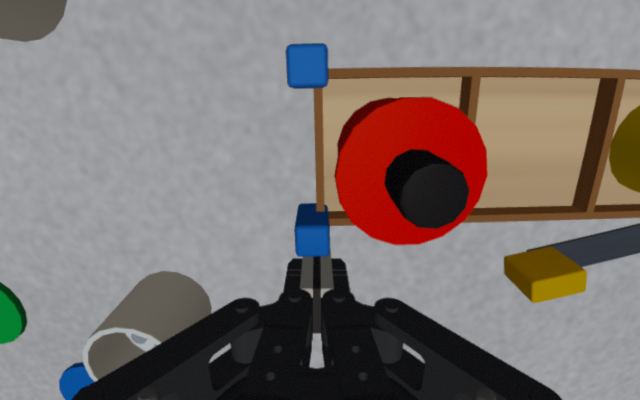

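The push works: the fingers are on the block (312,230), the lid is seated and the tray has left the stop. Continue.

Request:
jog_arm --increments '[{"dx":-0.056,"dy":-0.25,"dz":0,"wx":0,"wy":0,"wz":0.3},{"dx":-0.105,"dy":-0.503,"dz":0,"wx":0,"wy":0,"wz":0.6},{"dx":-0.146,"dy":-0.757,"dz":0,"wx":0,"wy":0,"wz":0.9},{"dx":-0.179,"dy":-1.01,"dz":0,"wx":0,"wy":0,"wz":1.19},{"dx":-0.203,"dy":-1.27,"dz":0,"wx":0,"wy":0,"wz":1.49},{"dx":-0.22,"dy":-1.525,"dz":0,"wx":0,"wy":0,"wz":1.79},{"dx":-0.23,"dy":-1.78,"dz":0,"wx":0,"wy":0,"wz":2.09},{"dx":-0.23,"dy":-2.04,"dz":0,"wx":0,"wy":0,"wz":2.39}]'

```text
time: 29.98
eef_pos: [0.4738, -0.1418, 0.0361]
ee_rot: [[0.943, 0.331, 0.0], [0.331, -0.943, -0.001], [-0.0, 0.001, -1.0]]
contact_force: [-0.9, -2.0, 0.5]
finger_gap: -0.0001
```

Request:
jog_arm --increments '[{"dx":-0.056,"dy":-0.25,"dz":0,"wx":0,"wy":0,"wz":0.3},{"dx":-0.105,"dy":-0.503,"dz":0,"wx":0,"wy":0,"wz":0.6},{"dx":-0.146,"dy":-0.757,"dz":0,"wx":0,"wy":0,"wz":0.9},{"dx":-0.179,"dy":-1.01,"dz":0,"wx":0,"wy":0,"wz":1.19},{"dx":-0.203,"dy":-1.27,"dz":0,"wx":0,"wy":0,"wz":1.49},{"dx":-0.22,"dy":-1.525,"dz":0,"wx":0,"wy":0,"wz":1.79},{"dx":-0.23,"dy":-1.78,"dz":0,"wx":0,"wy":0,"wz":2.09},{"dx":-0.23,"dy":-2.04,"dz":0,"wx":0,"wy":0,"wz":2.39}]'

```text
time: 30.65
eef_pos: [0.4465, -0.0861, 0.036]
ee_rot: [[0.996, 0.087, -0.001], [0.087, -0.996, -0.0], [-0.001, 0.0, -1.0]]
contact_force: [0.2, -1.3, 0.6]
finger_gap: -0.0
```

```bash
python3 - <<'E'
from h import *
arc()
E
```

```text
tool-frame pos rel pin (want -.243,.058) [-0.2399  0.0624] z 0.036 yaw 0.088 F [ 0.1  1.3 -0.6] t 30.65
```

Request:
jog_arm --increments '[{"dx":-0.056,"dy":-0.25,"dz":0,"wx":0,"wy":0,"wz":0.3},{"dx":-0.105,"dy":-0.503,"dz":0,"wx":0,"wy":0,"wz":0.6},{"dx":-0.146,"dy":-0.757,"dz":0,"wx":0,"wy":0,"wz":0.9},{"dx":-0.179,"dy":-1.01,"dz":0,"wx":0,"wy":0,"wz":1.19},{"dx":-0.203,"dy":-1.27,"dz":0,"wx":0,"wy":0,"wz":1.49},{"dx":-0.22,"dy":-1.525,"dz":0,"wx":0,"wy":0,"wz":1.79},{"dx":-0.23,"dy":-1.78,"dz":0,"wx":0,"wy":0,"wz":2.09},{"dx":-0.23,"dy":-2.04,"dz":0,"wx":0,"wy":0,"wz":2.39}]'

```text
time: 31.32
eef_pos: [0.4338, -0.0256, 0.0359]
ee_rot: [[0.987, -0.162, -0.002], [-0.162, -0.987, -0.0], [-0.002, 0.001, -1.0]]
contact_force: [-2.0, -1.5, 0.9]
finger_gap: 0.0001
```

Request:
jog_arm --increments '[{"dx":-0.056,"dy":-0.25,"dz":0,"wx":0,"wy":0,"wz":0.3},{"dx":-0.105,"dy":-0.503,"dz":0,"wx":0,"wy":0,"wz":0.6},{"dx":-0.146,"dy":-0.757,"dz":0,"wx":0,"wy":0,"wz":0.9},{"dx":-0.179,"dy":-1.01,"dz":0,"wx":0,"wy":0,"wz":1.19},{"dx":-0.203,"dy":-1.27,"dz":0,"wx":0,"wy":0,"wz":1.49},{"dx":-0.22,"dy":-1.525,"dz":0,"wx":0,"wy":0,"wz":1.79},{"dx":-0.23,"dy":-1.78,"dz":0,"wx":0,"wy":0,"wz":2.09},{"dx":-0.23,"dy":-2.04,"dz":0,"wx":0,"wy":0,"wz":2.39}]'

```text
time: 31.98
eef_pos: [0.4363, 0.0359, 0.0358]
ee_rot: [[0.916, -0.401, -0.003], [-0.401, -0.916, -0.0], [-0.003, 0.001, -1.0]]
contact_force: [-1.2, -1.5, 1.0]
finger_gap: -0.0001
```

```bash
python3 - <<'E'
from h import *
arc()
E
```

```text
tool-frame pos rel pin (want -.243,.058) [-0.2389  0.0622] z 0.0358 yaw -0.413 F [-0.5  1.8 -1. ] t 31.9833
```

Request:
jog_arm --increments '[{"dx":-0.045,"dy":-0.2,"dz":0,"wx":0,"wy":0,"wz":0.24},{"dx":-0.085,"dy":-0.4,"dz":0,"wx":0,"wy":0,"wz":0.48},{"dx":-0.12,"dy":-0.605,"dz":0,"wx":0,"wy":0,"wz":0.72},{"dx":-0.15,"dy":-0.81,"dz":0,"wx":0,"wy":0,"wz":0.96},{"dx":-0.179,"dy":-1.01,"dz":0,"wx":0,"wy":0,"wz":1.19},{"dx":-0.198,"dy":-1.22,"dz":0,"wx":0,"wy":0,"wz":1.43},{"dx":-0.215,"dy":-1.42,"dz":0,"wx":0,"wy":0,"wz":1.67},{"dx":-0.225,"dy":-1.63,"dz":0,"wx":0,"wy":0,"wz":1.91}]'

```text
time: 32.65
eef_pos: [0.4496, 0.0833, 0.0357]
ee_rot: [[0.818, -0.575, -0.003], [-0.575, -0.818, -0.0], [-0.002, 0.002, -1.0]]
contact_force: [-1.9, -0.0, 1.9]
finger_gap: -0.0003
```

Request:
jog_arm --increments '[{"dx":-0.02,"dy":-0.1,"dz":0,"wx":0,"wy":0,"wz":0.12},{"dx":-0.045,"dy":-0.2,"dz":0,"wx":0,"wy":0,"wz":0.24},{"dx":-0.065,"dy":-0.3,"dz":0,"wx":0,"wy":0,"wz":0.36},{"dx":-0.085,"dy":-0.4,"dz":0,"wx":0,"wy":0,"wz":0.48},{"dx":-0.1,"dy":-0.48,"dz":0,"wx":0,"wy":0,"wz":0.57}]'

```text
time: 33.07
eef_pos: [0.457, 0.0969, 0.0359]
ee_rot: [[0.782, -0.623, -0.0], [-0.623, -0.782, -0.0], [-0.0, 0.0, -1.0]]
contact_force: [-1.1, -0.4, -0.5]
finger_gap: -0.0003
```

```bash
python3 - <<'E'
from h import *
arc(); w=cam('wrist','w8')
E
```

```text
tool-frame pos rel pin (want -.243,.058) [-0.2367  0.0607] z 0.0359 yaw -0.672 F [-0.6  1.   0.5] t 33.0667
```

View pics/w8.png

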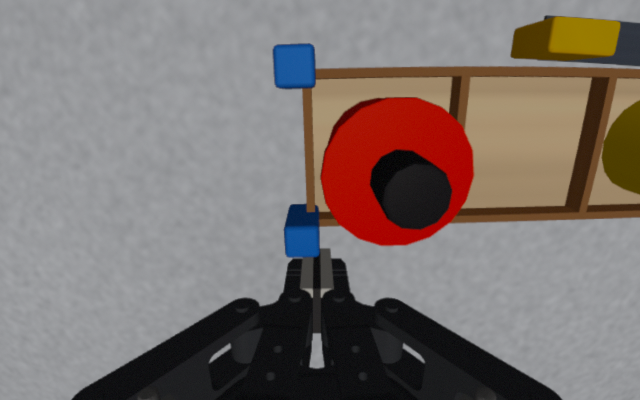

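A few mm remain to the left stop (block edge row 62, tray edge row 70). Slow final press.

Request:
jog_arm --increments '[{"dx":-0.03,"dy":-0.06,"dz":0,"wx":0,"wy":0,"wz":0.07},{"dx":-0.05,"dy":-0.12,"dz":0,"wx":0,"wy":0,"wz":0.14},{"dx":-0.07,"dy":-0.18,"dz":0,"wx":0,"wy":0,"wz":0.21},{"dx":-0.09,"dy":-0.24,"dz":0,"wx":0,"wy":0,"wz":0.28},{"dx":-0.1,"dy":-0.3,"dz":0,"wx":0,"wy":0,"wz":0.3},{"dx":-0.1,"dy":-0.3,"dz":0,"wx":0,"wy":0,"wz":0.3}]'

```text
time: 33.62
eef_pos: [0.4601, 0.1045, 0.036]
ee_rot: [[0.764, -0.645, -0.001], [-0.645, -0.764, -0.003], [0.001, 0.003, -1.0]]
contact_force: [-1.9, -8.9, 2.1]
finger_gap: 0.0001
```

Request:
jog_arm --increments '[{"dx":-0.02,"dy":-0.06,"dz":0,"wx":0,"wy":0,"wz":0},{"dx":-0.03,"dy":-0.12,"dz":0,"wx":0,"wy":0,"wz":0},{"dx":-0.03,"dy":-0.15,"dz":0,"wx":0,"wy":0,"wz":0},{"dx":-0.03,"dy":-0.15,"dz":0,"wx":0,"wy":0,"wz":0}]'

```text
time: 33.95
eef_pos: [0.4601, 0.1048, 0.0359]
ee_rot: [[0.766, -0.643, -0.005], [-0.643, -0.766, -0.008], [0.002, 0.01, -1.0]]
contact_force: [-2.8, -24.1, 8.4]
finger_gap: -0.0001
```

```bash
python3 - <<'E'
from h import *
arc(); w=cam('wrist'); P=cloud(w); C=np.array([.680,-.003])
th=-.69
b=cv2.cvtColor(w['img'],cv2.COLOR_RGB2HSV); blue=(b[...,0]>100)&(b[...,0]<125)&(b[...,1]>120)&(P[...,2]>.030)&(P[...,2]<.042)
n,l,st,_=cv2.connectedComponentsWithStats(blue.astype(np.uint8)); cs=[]
for k in range(1,n):
    if st[k,4]>100: q=P[l==k]; cs.append((q[:,:2].max(0)+q[:,:2].min(0))/2); print(st[k,4],cs[-1].round(4))
if len(cs)==2:
    e=cs[0]-cs[1]; print('theta',np.arctan2(-e[0],e[1]) if e[1]>0 else np.arctan2(e[0],-e[1]))
E
```

```text
tool-frame pos rel pin (want -.243,.058) [-0.2377  0.0591] z 0.0359 yaw -0.698 F [13.4 20.4 -8.2] t 33.95
1736 [0.514  0.1805]
1210 [0.4672 0.1228]
theta -0.681869189732231
```

The force rises to 24 N with no further motion: it's at the stop (total swing ≈1.49 rad). Back off, lift, and inspect.

Request:
jog_arm --increments '[{"dx":0.1,"dy":0.25,"dz":0,"wx":0,"wy":0,"wz":0},{"dx":0.1,"dy":0.6,"dz":0,"wx":0,"wy":0,"wz":0},{"dx":0.1,"dy":1.2,"dz":0,"wx":0,"wy":0,"wz":0},{"dx":0.1,"dy":1.5,"dz":-1,"wx":0,"wy":0,"wz":0},{"dx":0.1,"dy":1.5,"dz":-2.2,"wx":0,"wy":0,"wz":0},{"dx":0.1,"dy":1.5,"dz":-3.4,"wx":0,"wy":0,"wz":0},{"dx":0.1,"dy":1.5,"dz":-4.6,"wx":0,"wy":0,"wz":0},{"dx":0.1,"dy":1.5,"dz":-5.8,"wx":0,"wy":0,"wz":0}]'

```text
time: 34.67
eef_pos: [0.4351, 0.0737, 0.2116]
ee_rot: [[0.763, -0.647, 0.0], [-0.647, -0.763, 0.001], [-0.0, -0.001, -1.0]]
contact_force: [1.0, -0.4, -1.3]
finger_gap: -0.0001
```

Request:
jog_arm --increments '[{"dx":0,"dy":0.5,"dz":-0.3,"wx":0,"wy":0,"wz":0},{"dx":0,"dy":0.8,"dz":-0.5,"wx":0,"wy":0,"wz":0},{"dx":0,"dy":0.8,"dz":-0.5,"wx":0,"wy":0,"wz":0},{"dx":0,"dy":0.8,"dz":-0.5,"wx":0,"wy":0,"wz":0}]'

```text
time: 35.0
eef_pos: [0.4192, 0.0551, 0.2242]
ee_rot: [[0.762, -0.647, -0.001], [-0.647, -0.762, 0.001], [-0.001, 0.0, -1.0]]
contact_force: [-0.2, -0.2, 0.6]
finger_gap: -0.0002
```

```bash
python3 - <<'E'
from h import *
arc(); w=cam('wrist','w9'); P=cloud(w)
b=cv2.cvtColor(w['img'],cv2.COLOR_RGB2HSV); blue=(b[...,0]>100)&(b[...,0]<125)&(b[...,1]>120)&(P[...,2]>.030)&(P[...,2]<.042)
n,l,st,_=cv2.connectedComponentsWithStats(blue.astype(np.uint8)); cs=[]
for k in range(1,n):
    if st[k,4]>80: q=P[l==k]; cs.append((q[:,:2].max(0)+q[:,:2].min(0))/2); print(st[k,4],cs[-1].round(4))
th=-.685; C=np.array([.680,-.003]); d=np.array([-np.cos(th),-np.sin(th)]);
if len(cs)==2:
    e=cs[0]-cs[1]; print('theta',np.arctan2(-e[0],e[1]) if e[1]>0 else np.arctan2(e[0],-e[1]))
    M=(cs[0]+cs[1])/2; print('radial angle',np.arctan2(-(M-C)[1],-(M-C)[0]))
for col,r in (('red',.207),('yellow',.067)):
    p=C+r*d; k=knob(w,*p,.0845,P=P); print(col,p.round(3),'knob',k,'disc',topfit(w,col,*proj(w,np.r_[p,.0625]),110,.058,.068,P))
    if k is not None:
        m=blob(w,col,*proj(w,np.r_[p,.03]),110)&(P[...,2]<.054)&(P[...,2]>.012); q=P[m]; c0=k[:2]
        if len(q)>30:
            from scipy.optimize import least_squares
            f=least_squares(lambda a:np.hypot(q[:,0]-a[0],q[:,1]-a[1])-.025,c0,loss='soft_l1',f_scale=.001); print('  pot side fit',len(q),f.x.round(4),'off lid',np.linalg.norm(f.x-c0).round(4))
E
```

```text
tool-frame pos rel pin (want -.243,.058) [-0.2367  0.1245] z 0.2242 yaw -0.704 F [-0.   0.3 -0.6] t 35.0
286 [0.5127 0.1798]
259 [0.4672 0.1232]
theta -0.6766291473560808
radial angle -0.682574830421344
red [0.52  0.128] knob [5.171e-01 1.298e-01 2.010e-02 5.370e+02 8.500e-02] disc [5.181e-01 1.291e-01 5.310e-02 2.568e+03]
  pot side fit 39 [0.5192 0.1299] off lid 0.0021
yellow [0.628 0.039] knob [6.295e-01 4.150e-02 2.080e-02 5.400e+02 8.470e-02] disc [6.298e-01 4.080e-02 5.260e-02 2.236e+03]
  pot side fit 1425 [0.6317 0.0388] off lid 0.0034
```

View pics/w9.png

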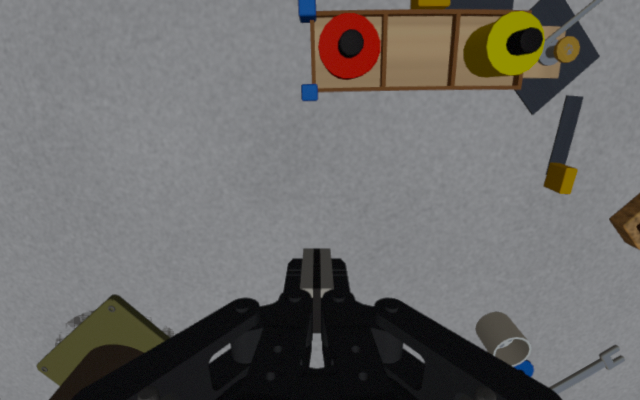

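The tray rests on the left stop (block at (432,3)). Both lidded pots are upright and the arm is clear. Handing in.

```bash
python3 -c "
from rig import manip; print(manip.finish_job())"
```

```text
the job is handed in; nothing more can be done
None
```

The job is handed in. I swung the empty tray to the right stop, away from the ski. The yellow pot went into bay0 and the red pot into bay2, each closed with the lid of its own colour. I then pushed the loaded tray slowly round to the left stop, on the ski's side. The white pots and the blue and green lids, which had no pots, were left alone.

**Last checks**
- **Tray:** the push force rose to 24 N with no more movement at the left stop. The measured swing from stop to stop was about 1.49 rad, against a nominal 1.5. At the right stop, the gap to the block was at most 1–2 mm.
- **Lids:** both knob tops were at 85 mm, which is the seated height. The lids were off-centre by about 2 mm (red) and 3 mm (yellow), against a limit of 7 mm.
- **Arm:** lifted clear, touching nothing.
- **Disagreements:** the tray's angle in the world frame is shifted by about 0.06 rad. I took this as the station standing slightly turned; I did not confirm it, and the ski showed almost none of that turn.
- **Not checked:** the red pot's position rests on only 39 depth points. I did not measure the tools again at the end, though nothing was seen to have moved.

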